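# Load the dispensing barrels and release the machine

### The arm

A 6-joint arm with a two-finger parallel gripper is mounted at the origin on the work surface. World frame = base frame: x ahead of the robot, y to its left, z up, the work surface at z = 0. Lengths are in m, angles in degrees, forces in N, time in s.
With the tool pointing down it reaches from about 0.4 to 0.825 m from the base axis. Payload 7 kg.
Tool frame: the origin (TCP) lies at the very end of the fingers, on their centre line; the grasp point (between the pads) lies r.grip_depth behind it (r.grip_depth is the distance from the TCP to the grasp point, in m); z points along the fingers, y is the direction in which the jaws open and shut (so a half turn about z gives the same grasp; the last joint's range is limited). The gripper opens to 88 mm and grips with 3 to 60 N. Pads are 19 mm wide; open, the fingers measure 130 mm over their backs; the gripper's body (78 mm by 193 mm) begins 47 mm behind the grasp point.
Start: joints at [-60.04, 20.546, 0.682, 0, -70.136, -16.507], TCP at [0.157, -0.656, 0.227] pointing down, gripper open.
Joint ranges: [-176.03, 176.03], [-82.01, 121.73], [-58.28, 71.71], [-173.87, 95.51], [-174.79, -0.11], [-173.66, 173.66]. Speed limits (degrees/s): [136.94, 136.94, 172.46, 180, 180, 180].

### API

Orientations are given as [roll, pitch, yaw] about the fixed x, y, z axes, in that order (R = Rz(yaw) Ry(pitch) Rx(roll)).
In Python, from plant import r gives the robot as it stands. The module is installed in compiled form; this text tells all that it offers.
- The arm moves only by the tool step_arm, never from a script. Its argument "increments" is a list of rows, each a list of 3 entries, a list of its own where there are three numbers: the shift along the tool's x, y, z in m, then the turn, a rotation vector about the tool's x, y, z in rad, then the closure, from 0 (fully open) to 1 (shut). In form: [[[x, y, z], [wx, wy, wz], grip], ...]. A call has 1 to 10 rows; each row is the pose to reach, as a shift and turn from the pose commanded when the call began, along the tool's axes at that moment; what a row does not reach only later rows make up. A row lasts 1/10 s, in which the tool goes at most 50 mm and 8.59 degrees, less where a joint would pass 70% of its speed; a pose out of reach is approached as far as the arm can. A call with a gripper value outside its range is refused whole. The fingers move at their own pace and stop on an object; "force" is the grip in N (left out, the last holds). Time passes only in rows, so rows that repeat a pose let the fingers close. It gives the time, the measured TCP pose, the force and the opening at its end, in the units of the state.
- r.get_state(): the state, without advancing time (a new reading comes with each control period).
- r.capture(name): name is "side" or "top" or "wrist"; returns a dict with "color" (480x640x3 uint8, red, green, blue), "intrinsics" (3x3 intrinsics, pixels), "rvec" (rotation vector, rad) and "tvec" (3), from world to camera coordinates, as OpenCV has them; the wrist camera has in their place "T_tool_cam" (4x4, takes a point from camera to tool coordinates, whose origin is the TCP and whose axes are the flange's). Camera axes: x right, y down, z forward; pixel columns grow to the right and rows downward; lengths in m; the calibration is good to about 2 mm. A picture is of the moment at which its call begins: read the wrist's pose just before it. There is no depth.
- r.close_job(): hands the job in, once; it reports no verdict.
The state is a dict: "time_s": time; "joints": joint angles; "qd": joint speeds; "joint_torque": joint torques, N m; "tcp_pos": TCP position; "eef_rot": TCP orientation; "contact_force": force on the tool from outside, world axes, zero at the start; "moment": the same for the moment, N m; "gripper_width": finger opening in m.
Only numpy, scipy, OpenCV 4.12 (cv2) and the standard library are available. Lean on these libraries where they do the work, as an engineer would, in place of code of your own. Each camera call takes 0.05 s, during which the arm holds its last target.

### The job

Snap every dispensing barrel lying on the table fully home into the magazine rail's spring clips in order of size, longest at the left, each in the clip whose base tongue has its length (the clip of a missing size stays empty), end blocks over the ends of the tongue and nozzle pointing away from the robot. Only when all are in, slide the panel's safety catch fully aside, press the release button it uncovers all the way down and let it go, and slide the catch fully home over the button again. Leave the tape, screwdriver and jar where they are.

Things in the scene. Friction and masses are not known exactly. Their poses are not given: they have to be found in the camera images.
- barrel_a_mid (a point): Centre of the longest dispensing barrel: a black plastic tube 28 mm in diameter with a square 42 x 42 x 10 mm end block at each end, 185 mm long over the blocks plus a 20 mm steel nozzle at one end; about 118 g. x axis along the tube towards the nozzle. Centre 21 mm up when lying on the table. None from the start on = absent this time.
- barrel_a_tip (a point): Point of that barrel's nozzle, 92.5 + 20 mm from its centre along x.
- barrel_b_mid (a point): Centre of the second longest dispensing barrel: a black plastic tube 28 mm in diameter with a square 42 x 42 x 10 mm end block at each end, 160 mm long over the blocks plus a 20 mm steel nozzle at one end; about 105 g. x axis along the tube towards the nozzle. Centre 21 mm up when lying on the table. None from the start on = absent this time.
- barrel_b_tip (a point): Point of that barrel's nozzle, 80 + 20 mm from its centre along x.
- barrel_c_mid (a point): Centre of the second shortest dispensing barrel: a black plastic tube 28 mm in diameter with a square 42 x 42 x 10 mm end block at each end, 135 mm long over the blocks plus a 20 mm steel nozzle at one end; about 93 g. x axis along the tube towards the nozzle. Centre 21 mm up when lying on the table. None from the start on = absent this time.
- barrel_c_tip (a point): Point of that barrel's nozzle, 67.5 + 20 mm from its centre along x.
- barrel_d_mid (a point): Centre of the shortest dispensing barrel: a black plastic tube 28 mm in diameter with a square 42 x 42 x 10 mm end block at each end, 110 mm long over the blocks plus a 20 mm steel nozzle at one end; about 80 g. x axis along the tube towards the nozzle. Centre 21 mm up when lying on the table. None from the start on = absent this time.
- barrel_d_tip (a point): Point of that barrel's nozzle, 55 + 20 mm from its centre along x.
- rail: Magazine rail fixed to the table: aluminium plate 12 mm thick, 262 mm along its y, 76 mm along its x, with four spring clips 68 mm apart along y. Under each clip a 42 mm wide, 10 mm thick tongue runs along x, as long as the barrel that belongs there (185, 160, 135, 110 mm from +y to -y). Origin: centre of the underside; x points away from the robot.
- clip_a (a point): The leftmost (+y) clip, for the longest barrel: where the tube's centre lies when fully home, 45 mm above the table; x axis along the tube, away from the robot. Jaws flank the tube 28 to 38 mm before and behind this point (middle 56 mm free for fingers). Their round tops, 61 mm up and 19 mm apart, spring open when the tube is pressed straight down with 10 to 20 N, then snap over it.
- clip_b (a point): The second from the left clip, for the second longest barrel: where the tube's centre lies when fully home, 45 mm above the table; x axis along the tube, away from the robot. Jaws flank the tube 28 to 38 mm before and behind this point (middle 56 mm free for fingers). Their round tops, 61 mm up and 19 mm apart, spring open when the tube is pressed straight down with 10 to 20 N, then snap over it.
- clip_c (a point): The third from the left clip, for the second shortest barrel: where the tube's centre lies when fully home, 45 mm above the table; x axis along the tube, away from the robot. Jaws flank the tube 28 to 38 mm before and behind this point (middle 56 mm free for fingers). Their round tops, 61 mm up and 19 mm apart, spring open when the tube is pressed straight down with 10 to 20 N, then snap over it.
- clip_d (a point): The rightmost (-y) clip, for the shortest barrel: where the tube's centre lies when fully home, 45 mm above the table; x axis along the tube, away from the robot. Jaws flank the tube 28 to 38 mm before and behind this point (middle 56 mm free for fingers). Their round tops, 61 mm up and 19 mm apart, spring open when the tube is pressed straight down with 10 to 20 N, then snap over it.
- panel: White operator panel fixed to the table, 120 x 190 x 60 mm (x, y, z), origin at the centre of its underside; on top a guide track along its y with the catch and the button beneath it.
- catch (a joint): Safety catch, a 50 x 48 x 4 mm steel plate (top 73 mm above the table) that slides along the panel's +y: 0 = home, covering the button; 0.060 = fully aside, button clear. Moves with about 2 N and stays where left.
- catch_tab (a point): Middle of the catch's upright grey tab, 30 mm (panel x) by 12 mm (panel y), standing 26 mm above the plate, top at 99 mm above the table; this point is 12 mm under its top. The tab is at the plate's centre, straight above the button when the catch is home.
- button (a joint): Release button: 0 = up, 0.006 = fully pressed; needs about 5 N, springs back.
- button_top (a point): Centre of the steel button's top face, 29 mm in diameter, 67 mm above the table when up. It is pressed straight down. 22 mm clear between button and catch plate once the catch is fully aside.
- tape: Bystander: black roll of tape lying flat, 90 mm in diameter, 24 mm high; origin under its centre.
- screwdriver: Bystander: screwdriver lying on the table in front of the rail, about 30 mm high; origin at its middle.
- jar: Bystander: closed white jar, 60 mm in diameter, 75 mm high; origin under its centre.
Mind the look-alikes: they are no part of the job. Several things have the shape of the panel; the one meant has the colours described above.

How it is judged:
By the outcome, as a careful person would: the job done as asked, in the order asked, and still so for the second after the job is handed in, with the robot touching nothing.
Of barrel_a, barrel_b, barrel_c, barrel_d only 3 to 4 are there at a start; the rules pass over those that are not, and their reading is None.
At some moment in a run one of barrel_a, barrel_b, barrel_c, barrel_d may be knocked a few centimetres aside while the robot is not near it.
Once in a run the grip may slacken for a moment while it holds something.
It also fails if it takes over 210 s, if anything falls off the work surface, if the arm or the gripper's body presses on something with over 40 N, if the wrist force passes 120 N, or if a joint passes its speed limit or range.

## Working session

There is one attempt and no reset: what is moved stays moved. The work goes in short steps, Python scripts to look and compute and a tool call to move; the robot and the scene stay as the last step left them, time stands still between calls to the robot, and variables do not carry over. Pictures are saved under pics/ and viewed, and the job is handed in when it is done.

Besides the shell and the picture viewer there is one more tool, called after "Request:" by a JSON object that holds its "name" and its "arguments". step_arm: Moves the arm, as the interface text tells. Its arguments: {"type":"object","properties":{"increments":{"type":"array","items":{"type":"array"}},"force":{"type":"number"}},"required":["increments"]}

```bash
mkdir -p pics; ls
cat > h.py <<'E'
import numpy as np, cv2
from plant import r
from scipy.spatial.transform import Rotation as R
def cap(n,name=None):
    st=r.get_state()
    c=r.capture(n)
    if name: cv2.imwrite('pics/'+name+'.png',c['color'][:,:,::-1])
    K=np.array(c['intrinsics'],float)
    if 'rvec' in c:
        Rm=cv2.Rodrigues(np.array(c['rvec'],float))[0]; t=np.array(c['tvec'],float).ravel()
    else:
        T=np.array(c['T_tool_cam'],float)
        Rt=R.from_euler('xyz',st['eef_rot'],degrees=True).as_matrix()
        W=np.eye(4);W[:3,:3]=Rt;W[:3,3]=st['tcp_pos']
        M=np.linalg.inv(W@T); Rm=M[:3,:3];t=M[:3,3]
    return c['color'],K,Rm,t
def ray(K,Rm,t,uv,z):
    uv=np.atleast_2d(np.array(uv,float))
    d=(np.linalg.inv(K)@np.c_[uv,np.ones(len(uv))].T).T@Rm
    o=-Rm.T@t
    return o+d*((z-o[2])/d[:,2])[:,None]
def proj(K,Rm,t,P):
    p=(Rm@np.atleast_2d(P).T).T+t
    p=(K@p.T).T
    return p[:,:2]/p[:,2:]
E
python3 - <<'E'
from h import *
print(r.get_state(), r.grip_depth)
for n in ['top','side','wrist']:
    c,K,Rm,t=cap(n,n+'0'); print(n,K.tolist(),(-Rm.T@t).round(3),Rm.round(3).tolist())
E
```

```text
pics
{'time_s': 0.0, 'joints': array([-6.00404902e+01,  2.05926106e+01,  6.33287597e-01, -1.84715913e-02,
       -7.01360463e+01, -1.65056413e+01]), 'qd': array([ 0.07554395, -0.02442593,  0.00929612,  0.01129468,  0.07496307,
        0.03608198]), 'joint_torque': array([ 8.39077416e-05, -5.82723105e+01,  2.93053025e+01,  6.99721992e+00,
        6.92199043e-03, -2.03359104e-04]), 'tcp_pos': array([ 0.1568815 , -0.6560114 ,  0.22561092]), 'eef_rot': array([ 1.79903627e+02, -1.04489813e-02, -1.66552414e+02]), 'contact_force': array([ 0.35778736,  0.39062489, -0.50582378]), 'moment': array([-0.00603049, -0.00483505,  0.10468146]), 'gripper_width': 0.08757288136341593} 0.0188
top [[592.3139531044717, 0.0, 320.5365927194483], [0.0, 592.3139531044717, 245.13105144398102], [0.0, 0.0, 1.0]] [ 0.218 -0.07   1.514] [[-0.02, -1.0, -0.005], [-0.985, 0.02, -0.171], [0.171, 0.001, -0.985]]
side [[582.4190048175184, 0.0, 317.77909141133813], [0.0, 582.4190048175184, 255.51907970428192], [0.0, 0.0, 1.0]] [0.35  1.165 1.253] [[-0.998, -0.057, -0.017], [-0.026, 0.677, -0.735], [0.053, -0.733, -0.678]]
wrist [[356.4517423973033, 0.0, 326.0929985142717], [0.0, 356.4517423973033, 236.8575108415817], [0.0, 0.0, 1.0]] [ 0.082 -0.674  0.383] [[-0.232, 0.973, 0.001], [0.934, 0.222, 0.281], [0.274, 0.066, -0.96]]
```

View pics/top0.png

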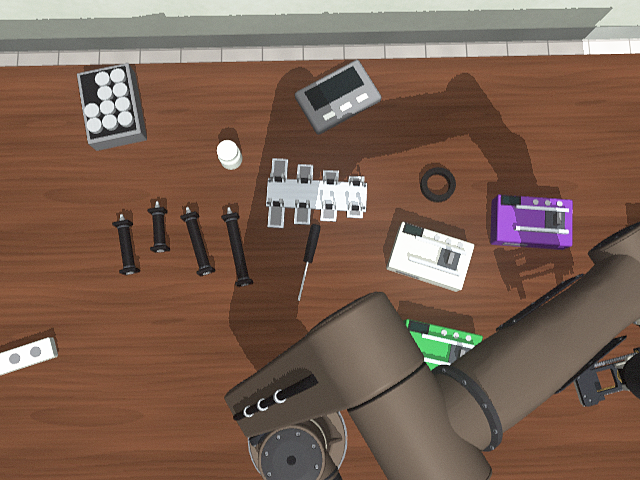

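View pics/side0.png

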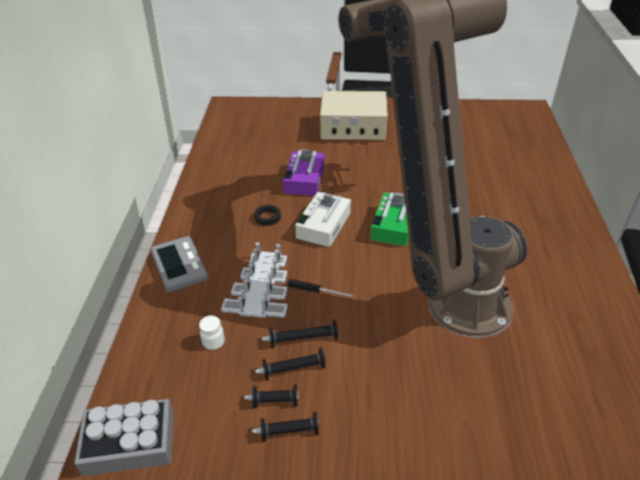

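View pics/wrist0.png

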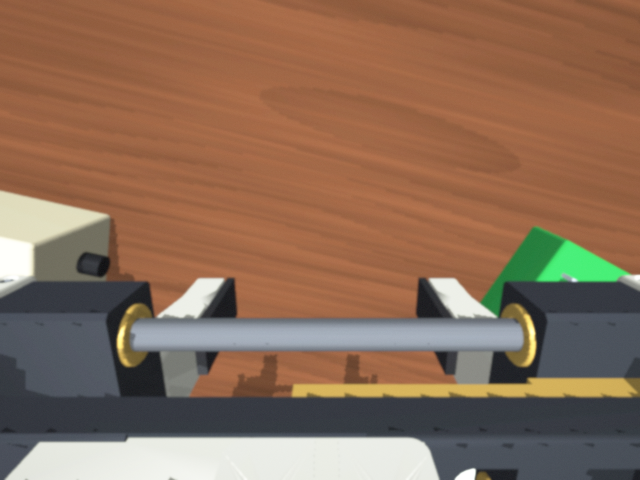

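Top view: four barrels, nozzles up (away from the robot), at about (238,245), (198,240), (158,225) and (125,244). The rail is at (317,193), the white panel at (430,257), the tape at (437,184), the screwdriver at (311,250) and the jar at (229,154). Next I'll enlarge for the candidate check.

Run:
```python
from h import *
c,K,Rm,t=cap('top')
cv2.imwrite('pics/z1.png',cv2.resize(c[145:305,100:300],None,fx=4,fy=4,interpolation=cv2.INTER_CUBIC)[:600,:800,::-1])
cv2.imwrite('pics/z2.png',cv2.resize(c[150:300,260:460+20],None,fx=3.6,fy=3.6,interpolation=cv2.INTER_CUBIC)[:600,:800,::-1])
```

```text
(no output)
```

View pics/z1.png

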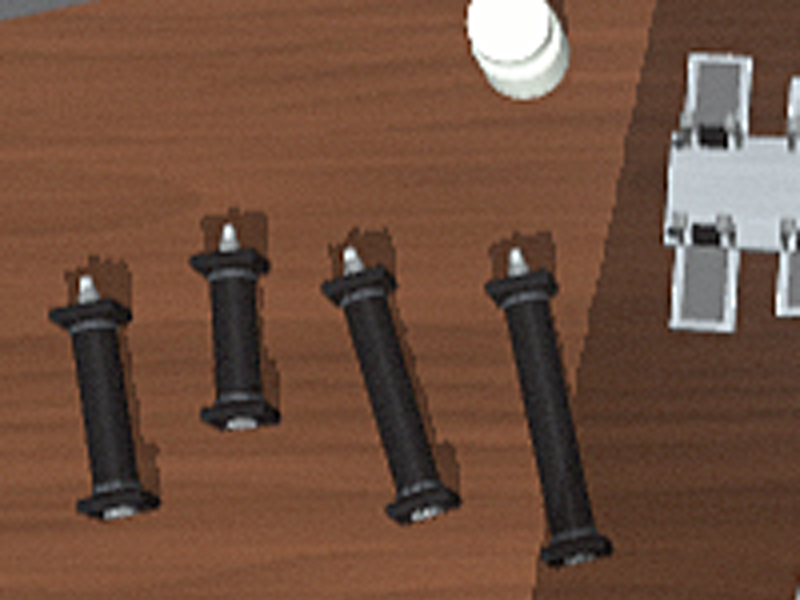

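View pics/z2.png

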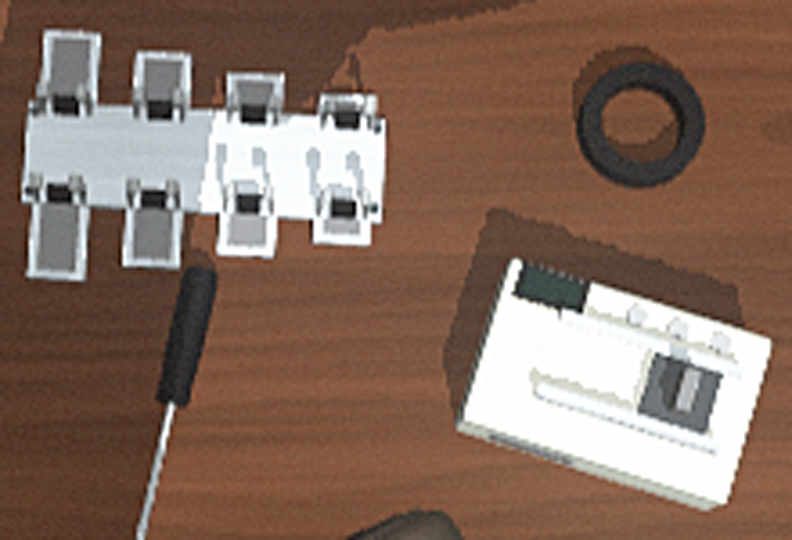

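Crops: four black barrels (zoom tips at (85,278), (230,227), (349,250), (517,250)), rail and white panel with the grey catch and tab at zoom (685,390). The dark tape, the black screwdriver handle, and the green and purple panels are the look-alikes.

Run:
```python
from h import *
c,K,Rm,t=cap('top')
for a,b in [((85,278),(121,513)),((230,227),(241,424)),((349,250),(426,514)),((517,250),(577,557))]:
    p=ray(K,Rm,t,[(100+x/4-.4,145+y/4-.4) for x,y in (a,b)],.021)[:,:2]
    d=p[0]-p[1]; L=np.hypot(*d)
    u=d/L
    print('len incl nozzle %.1f'%(L*1e3),'mid',(p[1]+u*(L-.02)/2).round(3),'tip',p[0].round(3),'yaw',np.degrees(np.arctan2(u[1],u[0])).round(1))
z=lambda x,y:(260+x/3.6-.4,150+y/3.6-.4)
# tongue a outer corners z=.022(?)
print('tongue a far corners',ray(K,Rm,t,[z(43,32),z(100,32),z(27,278),z(84,278)],.022).round(3).tolist())
print('tongue d',ray(K,Rm,t,[z(322,95),z(378,97),z(313,240),z(370,243)],.022).round(3).tolist())
print('plate',ray(K,Rm,t,[z(28,100),z(384,120),z(22,200),z(383,222)],.012).round(3).tolist())
print('panel top',ray(K,Rm,t,[z(514,260),z(770,342),z(460,428),z(715,505)],.06).round(3).tolist())
print('catch plate',ray(K,Rm,t,[z(653,350),z(720,370),z(640,415),z(708,433)],.073).round(3).tolist())
print('tab',ray(K,Rm,t,[z(688,387)],.099))
```

```text
len incl nozzle 156.2 mid [0.483 0.431] tip [0.57  0.447] yaw 10.6
len incl nozzle 130.2 mid [0.527 0.348] tip [0.602 0.354] yaw 4.7
len incl nozzle 180.9 mid [0.488 0.247] tip [0.585 0.276] yaw 16.8
len incl nozzle 204.1 mid [0.472 0.146] tip [0.582 0.167] yaw 11.1
tongue a far corners [[0.711, 0.056, 0.022], [0.71, 0.014, 0.022], [0.528, 0.068, 0.022], [0.527, 0.028, 0.022]]
tongue d [[0.659, -0.146, 0.022], [0.656, -0.187, 0.022], [0.551, -0.137, 0.022], [0.548, -0.177, 0.022]]
plate [[0.663, 0.068, 0.012], [0.642, -0.191, 0.012], [0.588, 0.073, 0.012], [0.566, -0.188, 0.012]]
panel top [[0.526, -0.274, 0.06], [0.464, -0.449, 0.06], [0.409, -0.232, 0.06], [0.352, -0.404, 0.06]]
catch plate [[0.458, -0.365, 0.073], [0.443, -0.41, 0.073], [0.413, -0.354, 0.073], [0.4, -0.399, 0.073]]
tab [[ 0.42808662 -0.38165244  0.099     ]]
```

Lengths: leftmost barrel 156 mm with nozzle = C, next 130 = D, 181 = B, 204 = A. All nozzles already point away. The first move goes over the rail for a close wrist look.

```bash
cat >> h.py <<'E'
def plan(x,y,z,yaw,note=''):
    st=r.get_state()
    R0=R.from_euler('xyz',st['eef_rot'],degrees=True)
    R1=R.from_euler('xyz',[180,0,yaw],degrees=True)
    s=R0.inv().apply(np.array([x,y,z])-st['tcp_pos'])
    w=(R0.inv()*R1).as_rotvec()
    print(note,'shift',s.round(4).tolist(),'turn',w.round(4).tolist(), 't',round(st['time_s'],2))
E
python3 -c "
from h import *
plan(.60,-.06,.26,175.4)"
```

```text
shift [-0.5696, 0.4769, -0.0336] turn [0.0008, -0.0002, 0.3151] t 0.25
```

Request:
{"name": "step_arm", "arguments": {"increments": [[[-0.02,0.017,-0.034],[0,0,0.03],0],[[-0.05,0.04,-0.034],[0,0,0.08],0],[[-0.57,0.477,-0.034],[0,0,0.315],0],[[-0.57,0.477,-0.034],[0,0,0.315],0],[[-0.57,0.477,-0.034],[0,0,0.315],0],[[-0.57,0.477,-0.034],[0,0,0.315],0],[[-0.57,0.477,-0.034],[0,0,0.315],0],[[-0.57,0.477,-0.034],[0,0,0.315],0],[[-0.57,0.477,-0.034],[0,0,0.315],0],[[-0.57,0.477,-0.034],[0,0,0.315],0]]}}

```text
time_s: 1.25
tcp_pos: [0.4337, -0.2845, 0.2609]
eef_rot: [-180.0, 0.0, 175.4]
contact_force: [0.9, -0.7, -0.0]
gripper_width: 0.0876
```

```bash
python3 -c "
from h import *
plan(.60,-.06,.26,175.4)"
```

```text
shift [-0.1478, 0.2371, 0.001] turn [-0.0001, 0.0007, 0.0001] t 1.25
```

Request:
{"name": "step_arm", "arguments": {"increments": [[[-0.148,0.237,0.001],[0,0,0],0],[[-0.148,0.237,0.001],[0,0,0],0],[[-0.148,0.237,0.001],[0,0,0],0],[[-0.148,0.237,0.001],[0,0,0],0],[[-0.148,0.237,0.001],[0,0,0],0],[[-0.148,0.237,0.001],[0,0,0],0],[[-0.148,0.237,0.001],[0,0,0],0],[[-0.148,0.237,0.001],[0,0,0],0],[[-0.148,0.237,0.001],[0,0,0],0]]}}

```text
time_s: 2.15
tcp_pos: [0.599, -0.0624, 0.2595]
eef_rot: [-180.0, -0.0, 175.4]
contact_force: [1.2, 0.4, -0.3]
gripper_width: 0.0875
```

```bash
python3 -c "
from h import *
cap('wrist','w1'); c,K,Rm,t=cap('wrist'); print(r.get_state()['tcp_pos'],r.get_state()['eef_rot'],proj(K,Rm,t,[[.60,-.06,0],[.6,-.06,.045]]))"
```

```text
[ 0.59894459 -0.06283021  0.25987338] [1.79995784e+02 1.80508460e-02 1.75342884e+02] [[328.43090952 200.46768846]
 [328.66229328 208.25436231]]
```

View pics/w1.png

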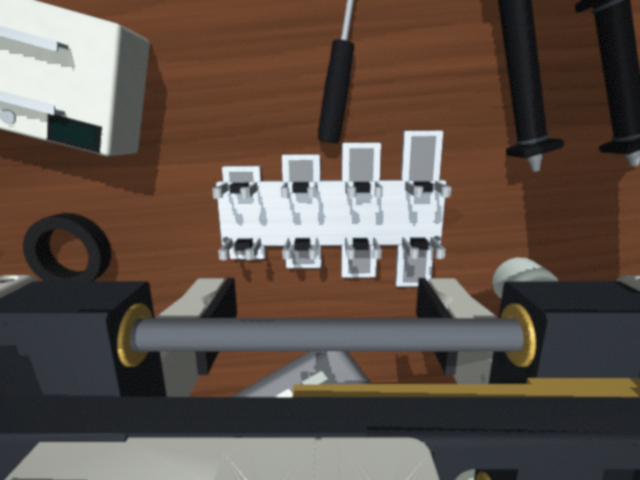

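The wrist view shows the whole rail: tongues (422,131)–(414,286) for A down to (241,167)–(244,258) for D. I'll zoom in to measure the tongue corners.

Run:
```python
import cv2
c=cv2.imread('pics/w1.png')
cv2.imwrite('pics/w1z.png',cv2.resize(c[125:290,210:450],None,fx=3.3,fy=3.3,interpolation=cv2.INTER_CUBIC))
```

```text
(no output)
```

View pics/w1z.png

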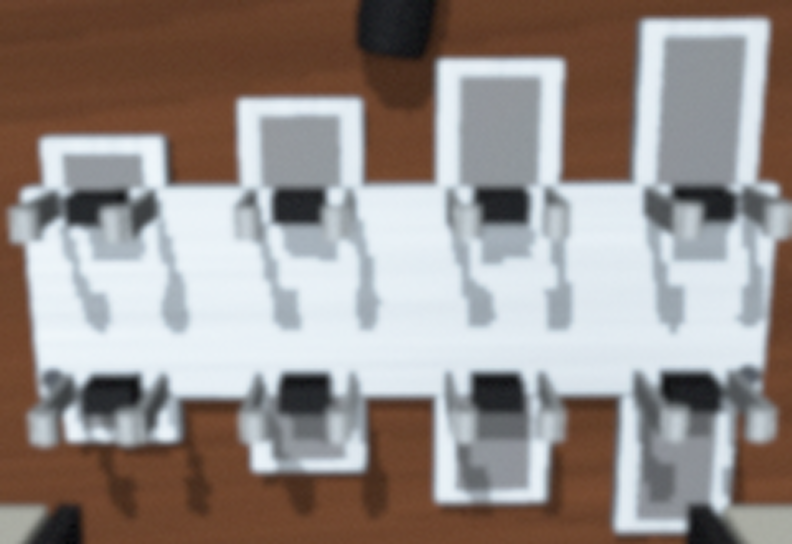

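Run:
```python
from h import *
c,K,Rm,t=cap('wrist')
F=dict(A=[(641,19),(770,19),(612,532),(728,532)],B=[(437,59),(565,60),(434,502),(548,502)],C=[(237,98),(363,98),(250,471),(366,471)],D=[(40,137),(166,137),(65,442),(182,442)])
for z in (.022,.012):
  M=[]
  for k,v in F.items():
    p=ray(K,Rm,t,[(210+(x+.5)/3.3-.5,125+(y+.5)/3.3-.5) for x,y in v],z)[:,:2]
    f=(p[0]+p[1])/2;b=(p[2]+p[3])/2; m=(f+b)/2; d=b-f; M.append(m)
    print(z,k,'len',np.hypot(*d).round(4),'w',np.hypot(*(p[1]-p[0])).round(4),np.hypot(*(p[3]-p[2])).round(4),'mid',m.round(4),'yaw',np.degrees(np.arctan2(d[1],d[0])).round(2))
  M=np.array(M); e=M[0]-M[3]; print('spacing',np.hypot(*e)/3,'yaw',np.degrees(np.arctan2(-e[0],e[1])),'center',M.mean(0))
```

```text
0.022 A len 0.1793 w 0.0415 0.0423 mid [0.6187 0.0397] yaw -4.44
0.022 B len 0.155 w 0.0416 0.0413 mid [ 0.6137 -0.0256] yaw -4.45
0.022 C len 0.1308 w 0.0413 0.0417 mid [ 0.6084 -0.0912] yaw -4.61
0.022 D len 0.1071 w 0.0417 0.0417 mid [ 0.6038 -0.1565] yaw -4.67
spacing 0.065617880430567 yaw -4.332330814977888 center [ 0.61115204 -0.05839287]
0.012 A len 0.1839 w 0.0426 0.0434 mid [0.6211 0.0422] yaw -4.44
0.012 B len 0.1589 w 0.0426 0.0423 mid [ 0.616  -0.0248] yaw -4.45
0.012 C len 0.1341 w 0.0424 0.0427 mid [ 0.6106 -0.0921] yaw -4.61
0.012 D len 0.1098 w 0.0428 0.0428 mid [ 0.6059 -0.1591] yaw -4.67
spacing 0.06727843600152983 yaw -4.332330814977884 center [ 0.61339658 -0.05844882]
```

```bash
python3 - <<'E'
from h import *
c,K,Rm,t=cap('wrist')
F=dict(A=[(687,220),(775,216),(676,425),(760,425)],B=[(467,220),(556,220),(465,423),(551,423)],C=[(247,220),(336,220),(252,425),(339,425)],D=[(25,222),(118,222),(43,428),(131,428)])
for k,v in F.items():
    p=ray(K,Rm,t,[(210+(x+.5)/3.3-.5,125+(y+.5)/3.3-.5) for x,y in v],.058)[:,:2]
    print(k,p.mean(0).round(4))
E
python3 -c "
from h import *
plan(.472,.146,.25,-169)"
```

```text
A [0.6215 0.0428]
B [ 0.6159 -0.0245]
C [ 0.6107 -0.0924]
D [ 0.606  -0.1597]
 shift [0.1436, 0.1978, 0.0099] turn [0.0001, 0.0006, -0.2733] t 2.35
```

Jaw tops and tongue ends agree: clips A (.6216,.043), B (.6162,-.0246), C (.611,-.0924), D (.606,-.160), yaw -4.4. Now over barrel A.

Request:
{"name": "step_arm", "arguments": {"increments": [[[0.144,0.198,0.05],[0,0,-0.273],0.2],[[0.144,0.198,0.05],[0,0,-0.273],0.2],[[0.144,0.198,0.05],[0,0,-0.273],0.2],[[0.144,0.198,0.05],[0,0,-0.273],0.2],[[0.144,0.198,0.05],[0,0,-0.273],0.2],[[0.144,0.198,0.05],[0,0,-0.273],0.2],[[0.144,0.198,0.05],[0,0,-0.273],0.2],[[0.144,0.198,0.05],[0,0,-0.273],0.2],[[0.144,0.198,0.05],[0,0,-0.273],0.2]]}}

```text
time_s: 3.25
tcp_pos: [0.4724, 0.1459, 0.2098]
eef_rot: [180.0, 0.0, -169.1]
contact_force: [0.4, -0.0, -0.1]
gripper_width: 0.0701
```

```bash
python3 -c "
from h import *
cap('wrist','w2'); c,K,Rm,t=cap('wrist'); print(r.get_state()['tcp_pos'],r.get_state()['eef_rot'])"
```

```text
[0.47232274 0.14588596 0.20966575] [ 1.79998576e+02  7.12210292e-03 -1.69082412e+02]
```

View pics/w2.png

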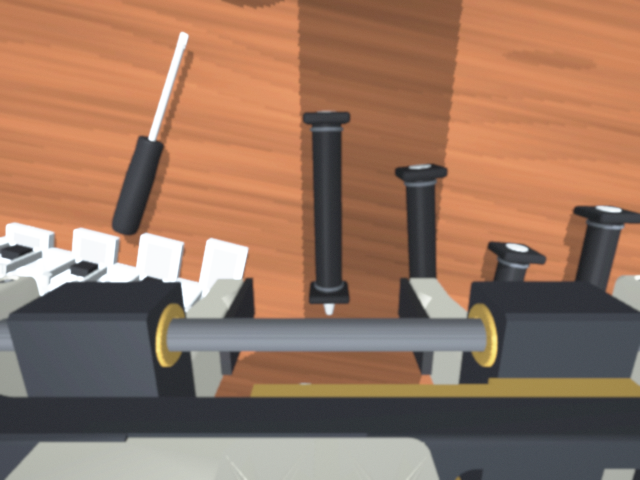

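Run:
```python
import cv2
c=cv2.imread('pics/w2.png')
cv2.imwrite('pics/w2z.png',cv2.resize(c[100:320,280:380],None,fx=2.7,fy=2.7,interpolation=cv2.INTER_CUBIC))
```

```text
(no output)
```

View pics/w2z.png

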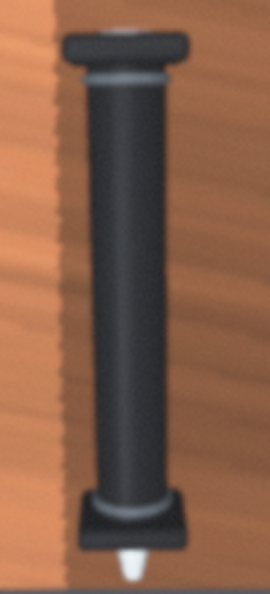

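```bash
cat >> h.py <<'E'
def barrel(K,Rm,t,half,tip,axis,scale,off):
    f=lambda p:((p[0]+.5)/scale-.5+off[0],(p[1]+.5)/scale-.5+off[1])
    p=ray(K,Rm,t,[f(tip)]+[f(a) for a in axis],.021)[:,:2]
    d=p[1]-p[2]; u=d/np.hypot(*d)
    n=np.array([-u[1],u[0]]); m=p[0]-u*(half+.02)
    # shift lateral onto axis line
    m=m+n*((p[1:].mean(0)-m)@n)
    print('mid',m.round(4),'yaw',np.degrees(np.arctan2(u[1],u[0])).round(2),'tip-lat mm',(((p[0]-p[1])@n)*1e3).round(1))
    return m,u
E
python3 - <<'E'
from h import *
c,K,Rm,t=cap('wrist')
m,u=barrel(K,Rm,t,.0925,(132,579),[(133,495),(128,90)],2.7,(280,100))
f=lambda x,y:(280+(x+.5)/2.7-.5,100+(y+.5)/2.7-.5)
p=ray(K,Rm,t,[f(126,35),f(133,548)],.042)[:,:2]; print('blocks',np.hypot(*(p[0]-p[1])),p.mean(0))
plan(m[0],m[1],.07,-169.08,'')
E
```

```text
mid [0.4714 0.1479] yaw 11.64 tip-lat mm -0.8
blocks 0.1804862451585746 [0.46949126 0.14715157]
 shift [0.0005, 0.0021, 0.1396] turn [-0.0, 0.0, 0.0002] t 3.4
```

Request:
{"name": "step_arm", "arguments": {"increments": [[[0.001,0.002,0.05],[0,0,-0.007],0.25],[[0.001,0.002,0.1],[0,0,-0.007],0.25],[[0.001,0.002,0.14],[0,0,-0.007],0.25],[[0.001,0.002,0.17],[0,0,-0.007],0.25],[[0.001,0.002,0.19],[0,0,-0.007],0.25],[[0.001,0.002,0.2],[0,0,-0.007],0.25],[[0.001,0.002,0.204],[0,0,-0.007],0.25],[[0.001,0.002,0.204],[0,0,-0.007],0.25],[[0.001,0.002,0.204],[0,0,-0.007],0.8],[[0.001,0.002,0.204],[0,0,-0.007],0.8]], "force": 50}}

```text
time_s: 4.4
tcp_pos: [0.471, 0.1491, 0.0066]
eef_rot: [179.9, 0.1, -168.6]
contact_force: [0.4, 1.1, -0.1]
gripper_width: 0.0551
```

Request:
{"name": "step_arm", "arguments": {"increments": [[[0,0,0],[0,0,0],0.9],[[0,0,0],[0,0,0],0.9],[[0,0,0],[0,0,0],0.9],[[0,0,0],[0,0,0],0.9]], "force": 50}}

```text
time_s: 4.8
tcp_pos: [0.4704, 0.1487, 0.0058]
eef_rot: [180.0, 0.0, -168.5]
contact_force: [-0.2, -0.4, 3.2]
gripper_width: 0.0266
```

Request:
{"name": "step_arm", "arguments": {"increments": [[[0,0,0],[0,0,0],1],[[0,0,-0.02],[0,0,0],1],[[0,0,-0.05],[0,0,0],1],[[0,0,-0.09],[0,0,0],1],[[0,0,-0.13],[0,0,0],1],[[0,0,-0.15],[0,0,0],1],[[0,0,-0.15],[0,0,0],1],[[0,0,-0.15],[0,0,0],1]]}}

```text
time_s: 5.6
tcp_pos: [0.4701, 0.1487, 0.1554]
eef_rot: [180.0, 0.0, -168.6]
contact_force: [-0.7, -0.3, -1.8]
gripper_width: 0.0268
```

```bash
python3 -c "
from h import *
cap('wrist','w3')
plan(.6216,.043,.12,175.6)"
```

```text
shift [-0.1281, -0.1334, 0.0345] turn [-0.0004, -0.0013, 0.2763] t 5.65
```

View pics/w3.png

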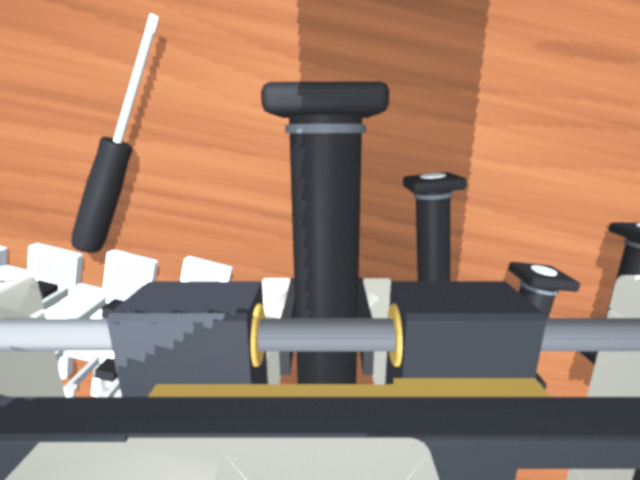

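```bash
cat >> h.py <<'E'
def held(K,Rm,t,corners,half,ax=.0152):
    st=r.get_state()
    R0=R.from_euler('xyz',st['eef_rot'],degrees=True)
    p=ray(K,Rm,t,corners,st['tcp_pos'][2]+ax+.021)
    q=R0.inv().apply(p-st['tcp_pos'])
    d=q[1]-q[0]
    print('block edge in tool',q[:,:2].round(4).tolist(),'width',np.hypot(*d[:2]).round(4),'x off of barrel mid',(q[:,0].mean()-half).round(4),'lat',q[:,1].mean().round(4))
E
python3 - <<'E'
from h import *
c,K,Rm,t=cap('wrist')
held(K,Rm,t,[(263,86),(387,86)],.0925)
E
```

```text
block edge in tool [[0.0905, -0.0194], [0.0905, 0.0198]] width 0.0392 x off of barrel mid -0.002 lat 0.0002
```

Request:
{"name": "step_arm", "arguments": {"increments": [[[-0.02,-0.02,0],[0,0,0.03],1],[[-0.05,-0.05,0],[0,0,0.1],1],[[-0.08,-0.08,0],[0,0,0.17],1],[[-0.105,-0.11,0.015],[0,0,0.24],1],[[-0.12,-0.125,0.03],[0,0,0.275],1],[[-0.127,-0.133,0.035],[0,0,0.276],1],[[-0.127,-0.133,0.035],[0,0,0.276],1],[[-0.127,-0.133,0.035],[0,0,0.276],1],[[-0.127,-0.133,0.035],[0,0,0.276],1]], "force": 60}}

```text
time_s: 6.6
tcp_pos: [0.6208, 0.0442, 0.1211]
eef_rot: [180.0, 0.0, 175.7]
contact_force: [0.4, -0.2, -0.7]
gripper_width: 0.0268
```

Run:
```python
from h import *
c,K,Rm,t=cap('wrist','w4')
plan(.6206,.043,.085,175.6)
```

```text
shift [0.0002, -0.0014, 0.0363] turn [0.0004, 0.0008, 0.0021] t 6.65
```

View pics/w4.png

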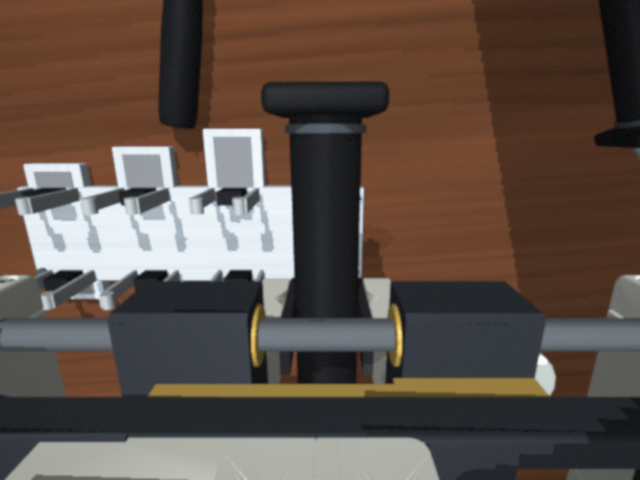

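Run:
```python
from h import *
c,K,Rm,t=cap('wrist')
u=np.array([np.cos(np.radians(-4.4)),np.sin(np.radians(-4.4))])
for n,px,m,h in [('B',[(204,129),(264,129)],(.6162,-.0246),.08),('C',[(113,147),(173,147)],(.611,-.0924),.0675),('D',[(25,164),(86,164)],(.606,-.16),.055)]:
    print(n,ray(K,Rm,t,px,.010)[:,:2].mean(0).round(4),(np.array(m)-h*u).round(4))
```

```text
B [ 0.5373 -0.0157] [ 0.5364 -0.0185]
C [ 0.5448 -0.084 ] [ 0.5437 -0.0872]
D [ 0.5519 -0.1513] [ 0.5512 -0.1558]
```

Run:
```python
from h import *
c,K,Rm,t=cap('wrist')
g=cv2.cvtColor(c,cv2.COLOR_RGB2GRAY).astype(float)
for rows,cols in [((133,136),(196,272)),((151,154),(105,182)),((167,170),(16,95))]:
    p=g[rows[0]:rows[1],cols[0]:cols[1]].mean(0); d=np.abs(np.diff(p)); 
    i=[k for k in range(1,len(d)-1) if d[k]>25 and d[k]>=d[k-1] and d[k]>=d[k+1]]
    print([round(cols[0]+k+.5,1) for k in i],[round(d[k]) for k in i])
c,K,Rm,t=cap('top')
cv2.imwrite('pics/t2.png',cv2.resize(c[145:245,250:390],None,fx=5.5,fy=5.5,interpolation=cv2.INTER_CUBIC)[:,:,::-1])
```

```text
[202.5, 260.5] [70, 62]
[112.5, 169.5] [52, 53]
[23.5, 79.5] [55, 49]
```

View pics/t2.png

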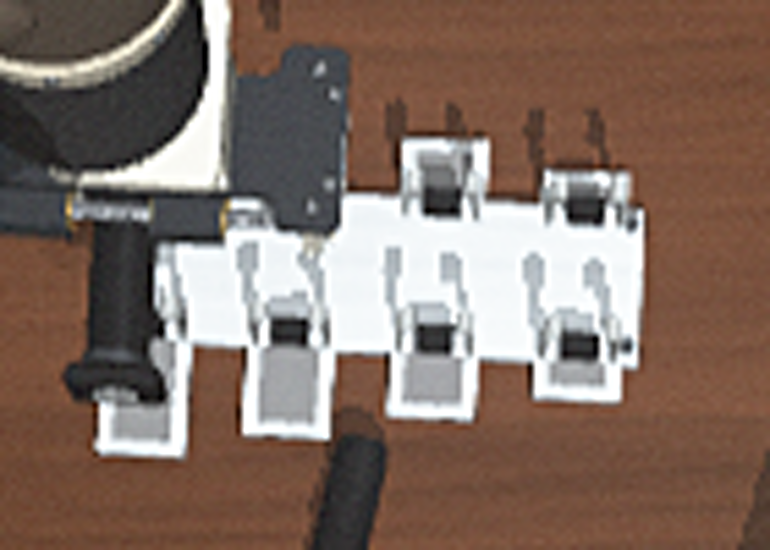

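Request:
{"name": "step_arm", "arguments": {"increments": [[[0,-0.001,0.01],[0,0,0.002],1],[[0,-0.001,0.025],[0,0,0.002],1],[[0,-0.001,0.04],[0,0,0.002],1],[[0,-0.001,0.05],[0,0,0.002],1],[[0,-0.001,0.055],[0,0,0.002],1],[[0,-0.001,0.057],[0,0,0.002],1],[[0,-0.001,0.057],[0,0,0.002],1]], "force": 60}}

```text
time_s: 7.5
tcp_pos: [0.6213, 0.0426, 0.0636]
eef_rot: [-180.0, 0.0, 175.5]
contact_force: [-0.4, -0.6, -1.2]
gripper_width: 0.0262
```

Request:
{"name": "step_arm", "arguments": {"increments": [[[0,0,0.003],[0,0,0],1],[[0,0,0.007],[0,0,0],1],[[0,0,0.011],[0,0,0],1],[[0,0,0.015],[0,0,0],1],[[0,0,0.019],[0,0,0],1]], "force": 60}}

```text
time_s: 8.0
tcp_pos: [0.6228, 0.0431, 0.0462]
eef_rot: [180.0, 0.2, 175.6]
contact_force: [-1.8, 1.9, 12.8]
gripper_width: 0.0271
```

Request:
{"name": "step_arm", "arguments": {"increments": [[[0,0,0.004],[0,0,0],1],[[0,0,0.007],[0,0,0],1],[[0,0,0.01],[0,0,0],1],[[0,0,0.013],[0,0,0],1],[[0,0,0.015],[0,0,0],1],[[0,0,0.017],[0,0,0],1],[[0,0,0.017],[0,0,0],1]], "force": 60}}

```text
time_s: 8.7
tcp_pos: [0.6212, 0.0428, 0.0295]
eef_rot: [-180.0, 0.0, 175.6]
contact_force: [-6.0, 3.5, 19.8]
gripper_width: 0.0267
```

Run:
```python
from h import *
c,K,Rm,t=cap('wrist','w5')
s=r.get_state();print(s['tcp_pos'],s['contact_force'],s['moment'])
```

```text
[0.62116596 0.0427655  0.0294975 ] [-6.59339503  3.70243976 19.08053172] [ 1.0968215   2.48314958 -0.08239588]
```

View pics/w5.png

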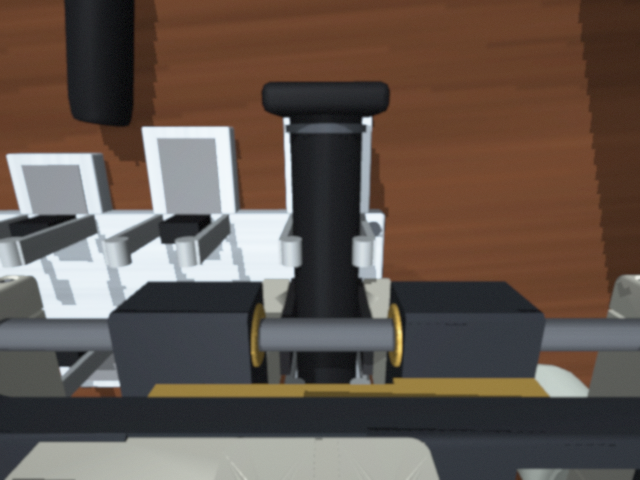

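Request:
{"name": "step_arm", "arguments": {"increments": [[[0,0,0],[0,0,0],0.45],[[0,0,0],[0,0,0],0.45],[[0,0,0],[0,0,0],0.45],[[0,0,-0.02],[0,0,0],0.45],[[0,0,-0.06],[0,0,0],0.45],[[0,0,-0.1],[0,0,0],0.45],[[0.03,0,-0.15],[0,0,0],0.45],[[0.06,0,-0.15],[0,0,0],0.45],[[0.06,0,-0.15],[0,0,0],0.45],[[0.06,0,-0.15],[0,0,0],0.45]]}}

```text
time_s: 9.75
tcp_pos: [0.5609, 0.0472, 0.178]
eef_rot: [180.0, 0.0, 175.5]
contact_force: [-0.3, -0.2, -0.4]
gripper_width: 0.0483
```

Run:
```python
from h import *
c,K,Rm,t=cap('wrist','w6')
c,K,Rm,t=cap('side')
cv2.imwrite('pics/s2.png',cv2.resize(c[230:350,200:360],None,fx=5,fy=5,interpolation=cv2.INTER_CUBIC)[:,:,::-1])
```

```text
(no output)
```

View pics/w6.png

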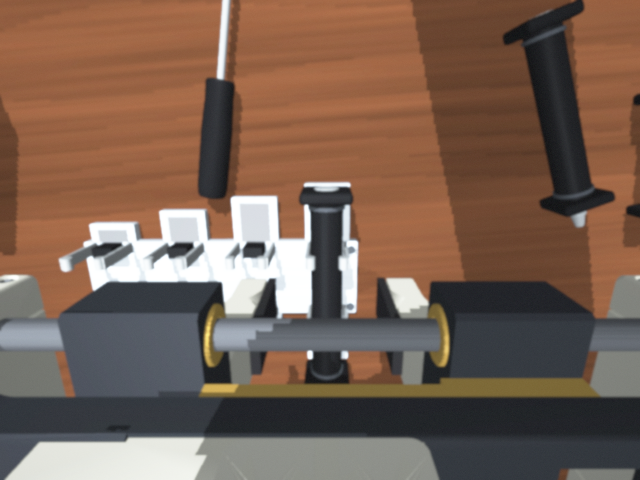

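View pics/s2.png

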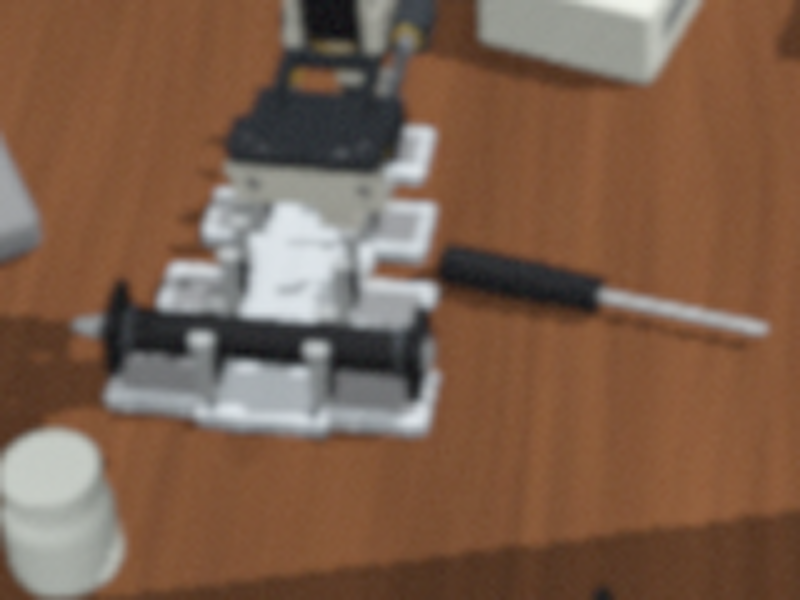

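Run:
```python
from h import *
c,K,Rm,t=cap('wrist')
cv2.imwrite('pics/w6z.png',cv2.resize(c[175:275,270:390],None,fx=6,fy=6,interpolation=cv2.INTER_CUBIC)[:,:,::-1])
# predicted positions if home (clip A, yaw -4.4)
a=np.radians(-4.4);u=np.array([np.cos(a),np.sin(a),0]);n=np.array([-u[1],u[0],0]);m=np.array([.6216,.0435,0])
P=[m-.0925*u+s*.021*n+[0,0,.066] for s in(1,-1)]+[m-.0925*u+s*.021*n+[0,0,.010] for s in(1,-1)]
print('wrist zoom pred',((proj(K,Rm,t,P)-[270,175])*6).round(0).tolist())
c,K,Rm,t=cap('side')
P=[m-.0925*u+[0,0,.066]+.021*n,m-.0825*u+[0,0,.066]+.021*n,m+.0925*u+[0,0,.066]+.021*n,m+.1125*u+[0,0,.045],m-.0925*u+[0,0,.01]+.021*n,m+.0925*u+[0,0,.01]+.021*n]
print('side zoom pred',((proj(K,Rm,t,P)-[200,230])*5).round(0).tolist())
```

```text
wrist zoom pred [[510.0, 110.0], [177.0, 111.0], [482.0, 50.0], [204.0, 50.0]]
side zoom pred [[412.0, 356.0], [394.0, 354.0], [88.0, 327.0], [68.0, 323.0], [418.0, 423.0], [101.0, 395.0]]
```

View pics/w6z.png

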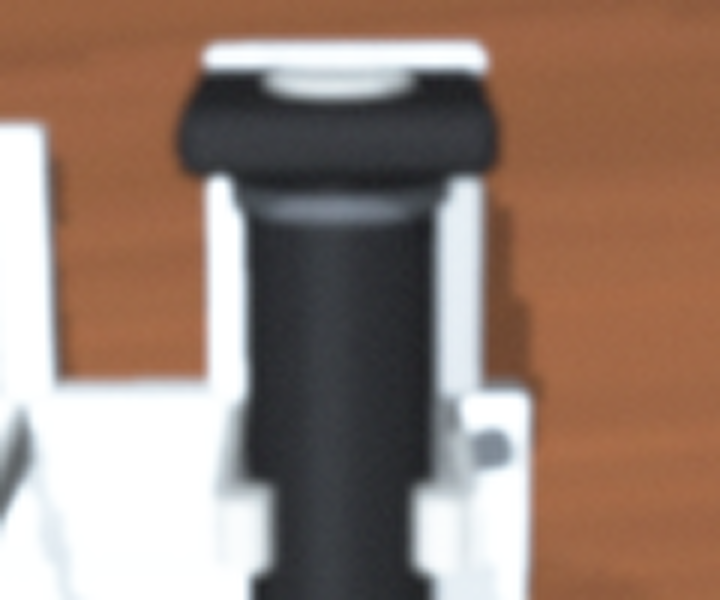

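Run:
```python
from h import *
plan(.6216,.043,.07,175.6)
```

```text
shift [-0.0603, 0.0007, 0.1065] turn [-0.0008, -0.0015, -0.0017] t 9.95
```

Request:
{"name": "step_arm", "arguments": {"increments": [[[-0.04,0,0.02],[0,0,0],1],[[-0.06,0,0.05],[0,0,0],1],[[-0.06,0,0.08],[0,0,0],1],[[-0.06,0,0.1],[0,0,0],1],[[-0.06,0,0.107],[0,0,0],1],[[-0.06,0,0.111],[0,0,0],1],[[-0.06,0,0.114],[0,0,0],1],[[-0.06,0,0.116],[0,0,0],1],[[-0.06,0,0.117],[0,0,0],1]], "force": 20}}

```text
time_s: 10.85
tcp_pos: [0.6216, 0.0428, 0.0614]
eef_rot: [180.0, 0.1, 175.5]
contact_force: [0.3, 0.4, 0.2]
gripper_width: 0.0006
```

Request:
{"name": "step_arm", "arguments": {"increments": [[[0,0,0.001],[0,0,0],1],[[0,0,0.002],[0,0,0],1],[[0,0,0.002],[0,0,0],1]]}}

```text
time_s: 11.15
tcp_pos: [0.6214, 0.0426, 0.0592]
eef_rot: [180.0, 0.0, 175.5]
contact_force: [-0.5, 0.2, 3.3]
gripper_width: 0.0006
```

Request:
{"name": "step_arm", "arguments": {"increments": [[[0,0,0.002],[0,0,0],1],[[0,0,0.002],[0,0,0],1],[[0,0,-0.02],[0,0,0],1],[[0,0,-0.07],[0,0,0],0.5],[[0,0,-0.12],[0,0,0],0.3],[[0,0,-0.12],[0,0,0],0.3]]}}

```text
time_s: 11.75
tcp_pos: [0.6252, 0.0432, 0.1867]
eef_rot: [179.8, 0.7, 175.6]
contact_force: [0.3, 0.1, 0.1]
gripper_width: 0.0186
```

Run:
```python
from h import *
c,K,Rm,t=cap('top')
cv2.imwrite('pics/t3.png',cv2.resize(c[145:305,100:300],None,fx=4,fy=4,interpolation=cv2.INTER_CUBIC)[:600,:800,::-1])
plan(.488,.247,.21,-163.2)
```

```text
shift [0.1506, 0.1928, -0.0275] turn [0.0015, 0.0078, -0.3711] t 11.8
```

View pics/t3.png

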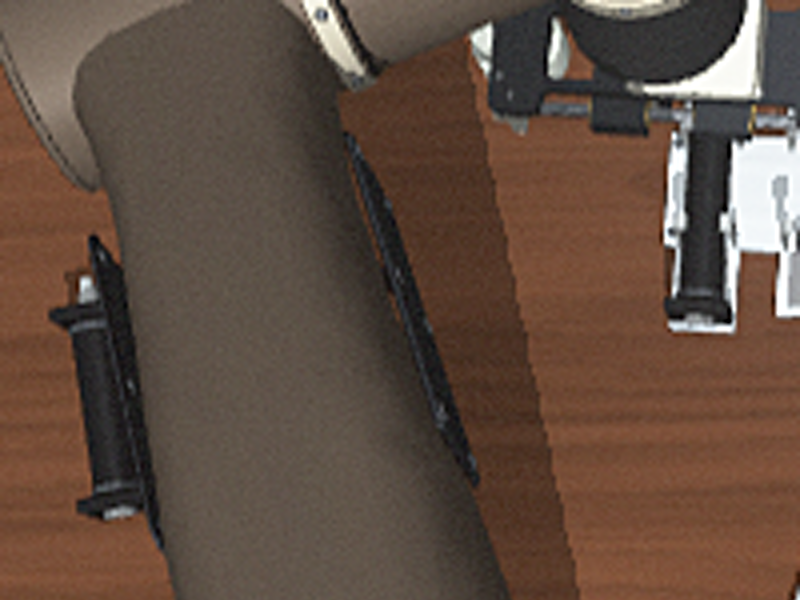

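A is home in its clip: probing with closed fingers met the tube top at 59 mm, as it should be. Now barrel B.

Request:
{"name": "step_arm", "arguments": {"increments": [[[0.02,0.03,-0.02],[0,0,-0.05],0.2],[[0.151,0.193,-0.028],[0,0,-0.371],0.2],[[0.151,0.193,-0.028],[0,0,-0.371],0.2],[[0.151,0.193,-0.028],[0,0,-0.371],0.2],[[0.151,0.193,-0.028],[0,0,-0.371],0.2],[[0.151,0.193,-0.028],[0,0,-0.371],0.2],[[0.151,0.193,-0.028],[0,0,-0.371],0.2],[[0.151,0.193,-0.028],[0,0,-0.371],0.2],[[0.151,0.193,-0.028],[0,0,-0.371],0.2],[[0.151,0.193,-0.028],[0,0,-0.371],0.2]]}}

```text
time_s: 12.8
tcp_pos: [0.4862, 0.2457, 0.2062]
eef_rot: [-180.0, -0.0, -163.3]
contact_force: [0.2, -0.5, -0.1]
gripper_width: 0.0703
```

```bash
cat > look.py <<'E'
import sys
from h import *
n=sys.argv[1]
c,K,Rm,t=cap('wrist',n)
cv2.imwrite('pics/'+n+'z.png',cv2.resize(c[90:320,250:400],None,fx=2.6,fy=2.6,interpolation=cv2.INTER_CUBIC)[:,:,::-1])
print(r.get_state()['tcp_pos'],r.get_state()['eef_rot'],r.get_state()['time_s'])
E
python3 look.py w7
```

```text
[0.48620161 0.24573905 0.20628076] [-1.79984456e+02 -2.75408689e-02 -1.63327690e+02] 12.85
```

View pics/w7z.png

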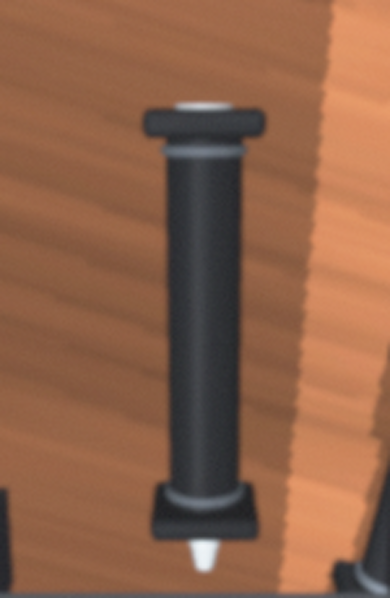

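View pics/w7.png

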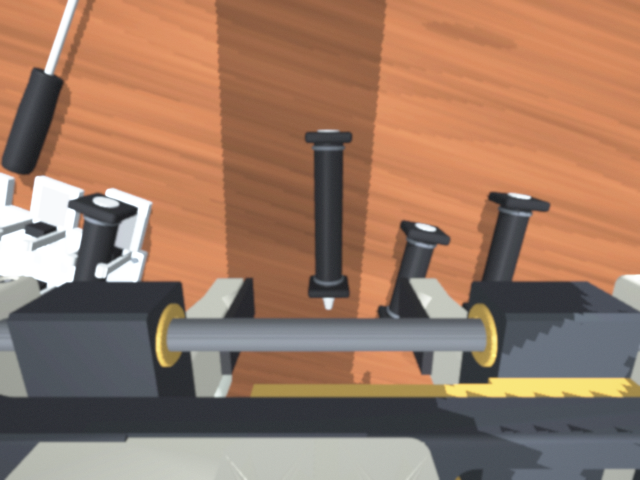

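Run:
```python
from h import *
c,K,Rm,t=cap('wrist')
m,u=barrel(K,Rm,t,.08,(204,572),[(205.5,480),(204,165)],2.6,(250,90))
plan(m[0],m[1],.005,-180+np.degrees(np.arctan2(u[1],u[0])))
```

```text
mid [0.49   0.2495] yaw 16.99 tip-lat mm -0.8
 shift [-0.0048, 0.0024, 0.2013] turn [-0.0002, -0.0003, -0.0053] t 12.9
```

Request:
{"name": "step_arm", "arguments": {"increments": [[[-0.005,0.002,0.05],[0,0,-0.004],0.25],[[-0.005,0.002,0.1],[0,0,-0.004],0.25],[[-0.005,0.002,0.14],[0,0,-0.004],0.25],[[-0.005,0.002,0.17],[0,0,-0.004],0.25],[[-0.005,0.002,0.19],[0,0,-0.004],0.25],[[-0.005,0.002,0.198],[0,0,-0.004],0.25],[[-0.005,0.002,0.201],[0,0,-0.004],0.25],[[-0.005,0.002,0.201],[0,0,-0.004],0.25],[[-0.005,0.002,0.201],[0,0,-0.004],0.9],[[-0.005,0.002,0.201],[0,0,-0.004],0.9]], "force": 60}}

```text
time_s: 13.9
tcp_pos: [0.4905, 0.2507, 0.0067]
eef_rot: [179.9, 0.1, -163.0]
contact_force: [0.1, 0.1, 0.6]
gripper_width: 0.0553
```

Request:
{"name": "step_arm", "arguments": {"increments": [[[0,0,0],[0,0,0],1],[[0,0,0],[0,0,0],1],[[0,0,0],[0,0,0],1],[[0,0,0],[0,0,0],1],[[0,0,-0.02],[0,0,0],1],[[0,0,-0.05],[0,0,0],1],[[0,0,-0.09],[0,0,0],1],[[0,0,-0.13],[0,0,0],1],[[0,0,-0.15],[0,0,0],1],[[0,0,-0.15],[0,0,0],1]]}}

```text
time_s: 14.9
tcp_pos: [0.4913, 0.2513, 0.1591]
eef_rot: [179.9, 0.3, -163.0]
contact_force: [-0.1, 0.9, -0.7]
gripper_width: 0.0267
```

Run:
```python
from h import *
cap('wrist','w8')
plan(.6162,-.024,.12,175.6)
```

```text
shift [-0.04, -0.2995, 0.0365] turn [0.0021, 0.0022, 0.3735] t 14.95
```

View pics/w8.png

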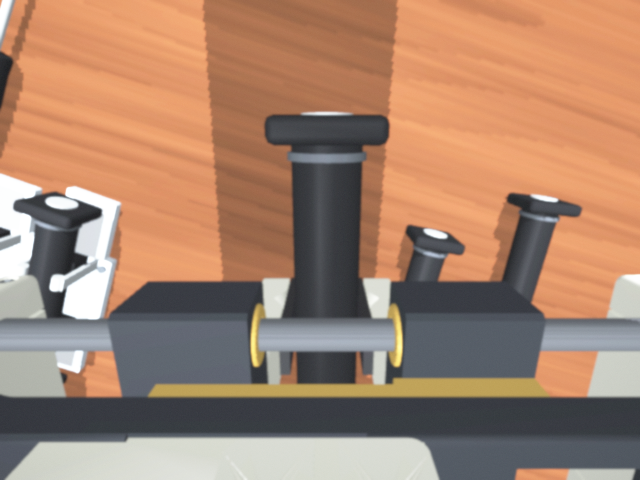

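Run:
```python
from h import *
c,K,Rm,t=cap('wrist')
held(K,Rm,t,[(266,119),(388,119)],.08)
```

```text
block edge in tool [[0.0799, -0.0188], [0.0799, 0.021]] width 0.0398 x off of barrel mid -0.0001 lat 0.0011
```

Request:
{"name": "step_arm", "arguments": {"increments": [[[0,-0.02,0],[0,0,0.02],1],[[-0.01,-0.06,0],[0,0,0.08],1],[[-0.015,-0.1,0],[0,0,0.13],1],[[-0.02,-0.145,0],[0,0,0.18],1],[[-0.025,-0.19,0],[0,0,0.24],1],[[-0.03,-0.235,0],[0,0,0.3],1],[[-0.04,-0.27,0],[0,0,0.35],1],[[-0.04,-0.29,0.02],[0,0,0.374],1],[[-0.04,-0.3,0.035],[0,0,0.374],1],[[-0.04,-0.3,0.036],[0,0,0.374],1]], "force": 60}}

```text
time_s: 16.0
tcp_pos: [0.6134, -0.0266, 0.1152]
eef_rot: [-179.9, -0.4, 175.5]
contact_force: [-0.7, 0.3, -1.7]
gripper_width: 0.0278
```

Request:
{"name": "step_arm", "arguments": {"increments": [[[0,0,0],[0,0,0],1],[[0,0,0],[0,0,0],1]]}}

```text
time_s: 16.2
tcp_pos: [0.6159, -0.0241, 0.1198]
eef_rot: [-180.0, 0.0, 175.7]
contact_force: [0.5, 0.6, -0.1]
gripper_width: 0.0264
```

Run:
```python
from h import *
c,K,Rm,t=cap('wrist','w9')
plan(.6162,-.0243,.065,175.6)
```

```text
shift [-0.0001, -0.0003, 0.0551] turn [0.0002, 0.0008, 0.0012] t 16.25
```

View pics/w9.png

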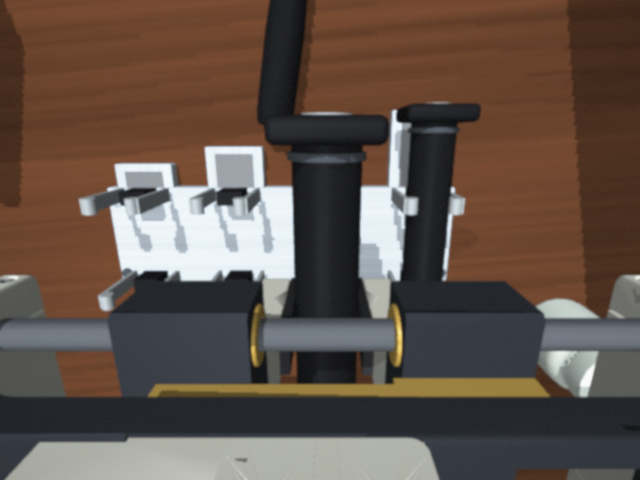

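Request:
{"name": "step_arm", "arguments": {"increments": [[[0,0,0.015],[0,0,0.001],1],[[0,0,0.035],[0,0,0.001],1],[[0,0,0.05],[0,0,0.001],1],[[0,0,0.057],[0,0,0.001],1],[[0,0,0.061],[0,0,0.001],1],[[0,0,0.065],[0,0,0.001],1],[[0,0,0.069],[0,0,0.001],1],[[0,0,0.073],[0,0,0.001],1],[[0,0,0.077],[0,0,0.001],1],[[0,0,0.08],[0,0,0.001],1]], "force": 60}}

```text
time_s: 17.25
tcp_pos: [0.6182, -0.0247, 0.0419]
eef_rot: [180.0, 0.3, 175.6]
contact_force: [0.1, 0.3, 8.7]
gripper_width: 0.0266
```

Request:
{"name": "step_arm", "arguments": {"increments": [[[0,0,0.003],[0,0,0],1],[[0,0,0.006],[0,0,0],1],[[0,0,0.008],[0,0,0],1],[[0,0,0.01],[0,0,0],1],[[0,0,0.01],[0,0,0],1]]}}

```text
time_s: 17.75
tcp_pos: [0.616, -0.0249, 0.0298]
eef_rot: [180.0, 0.0, 175.5]
contact_force: [0.4, 3.3, 3.8]
gripper_width: 0.0269
```

Request:
{"name": "step_arm", "arguments": {"increments": [[[0,0,0],[0,0,0],0.5],[[0,0,0],[0,0,0],0.5],[[0,0,-0.01],[0,0,0],0.5],[[0,0,-0.04],[0,0,0],0.5],[[0,0,-0.06],[0,0,0],1],[[0,0,-0.06],[0,0,0],1],[[0,0,-0.055],[0,0,0],1],[[0,0,-0.045],[0,0,0],1],[[0,0,-0.036],[0,0,0],1],[[0,0,-0.032],[0,0,0],1]], "force": 20}}

```text
time_s: 18.75
tcp_pos: [0.6145, -0.0253, 0.0591]
eef_rot: [-179.9, -0.2, 175.5]
contact_force: [-2.3, 0.9, 4.2]
gripper_width: 0.0031
```

Request:
{"name": "step_arm", "arguments": {"increments": [[[0,0,0.001],[0,0,0],1],[[0,0,0.003],[0,0,0],1],[[0,0,0.004],[0,0,0],1]]}}

```text
time_s: 19.05
tcp_pos: [0.6153, -0.0252, 0.0588]
eef_rot: [-179.9, -0.1, 175.6]
contact_force: [-10.0, 2.6, 23.0]
gripper_width: 0.0005
```

B is home: the probe stops at 58.8 mm with 23 N. Rise and go to D.

Request:
{"name": "step_arm", "arguments": {"increments": [[[0,0,-0.02],[0,0,0],1],[[0,0,-0.06],[0,0,0],0.7],[[0,0,-0.11],[0,0,0],0.5],[[0,0,-0.15],[0,0,0],0.3]]}}

```text
time_s: 19.45
tcp_pos: [0.6162, -0.0252, 0.2098]
eef_rot: [-180.0, 0.1, 175.5]
contact_force: [1.0, -0.4, 0.6]
gripper_width: 0.0189
```

Run:
```python
from h import *
plan(.527,.348,.21,-175.3)
```

```text
shift [0.118, 0.3651, -0.0004] turn [-0.0003, 0.001, -0.16] t 19.45
```

Request:
{"name": "step_arm", "arguments": {"increments": [[[0.01,0.03,0],[0,0,-0.02],0.2],[[0.118,0.365,0],[0,0,-0.16],0.2],[[0.118,0.365,0],[0,0,-0.16],0.2],[[0.118,0.365,0],[0,0,-0.16],0.2],[[0.118,0.365,0],[0,0,-0.16],0.2],[[0.118,0.365,0],[0,0,-0.16],0.2],[[0.118,0.365,0],[0,0,-0.16],0.2],[[0.118,0.365,0],[0,0,-0.16],0.2],[[0.118,0.365,0],[0,0,-0.16],0.2],[[0.118,0.365,0],[0,0,-0.16],0.2]]}}

```text
time_s: 20.45
tcp_pos: [0.5261, 0.3494, 0.2067]
eef_rot: [-180.0, -0.1, -175.2]
contact_force: [0.2, 0.6, 0.8]
gripper_width: 0.0702
```

Request:
{"name": "step_arm", "arguments": {"increments": [[[0,0,0],[0,0,0],0.2],[[0,0,0],[0,0,0],0.2]]}}

```text
time_s: 20.65
tcp_pos: [0.5271, 0.3469, 0.2075]
eef_rot: [-180.0, -0.0, -175.4]
contact_force: [-0.4, -0.9, 0.4]
gripper_width: 0.0701
```

```bash
python3 look.py w10
```

```text
[0.52721324 0.34684373 0.20764867] [-1.79998644e+02  1.19554474e-03 -1.75398531e+02] 20.7
```

View pics/w10.png

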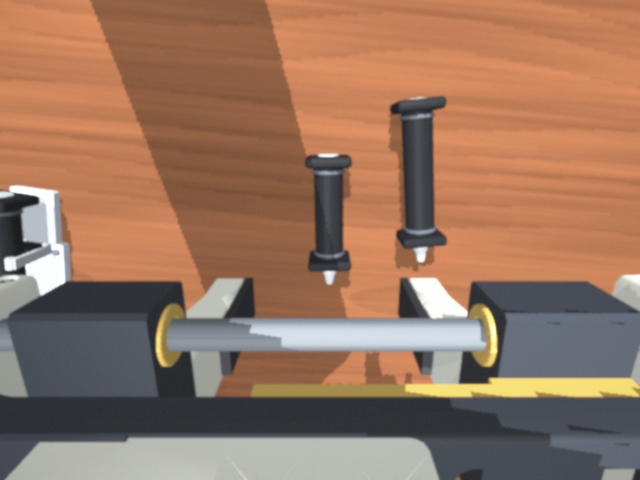

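View pics/w10z.png

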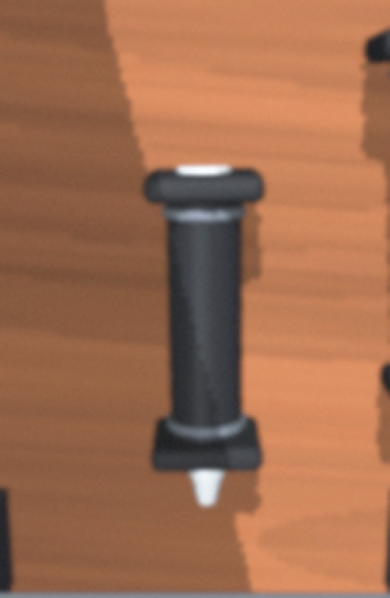

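Run:
```python
from h import *
c,K,Rm,t=cap('wrist')
m,u=barrel(K,Rm,t,.055,(206,506),[(206.5,415),(205,225)],2.6,(250,90))
plan(m[0],m[1],.0055,-180+np.degrees(np.arctan2(u[1],u[0])))
m,u=barrel(K,Rm,t,.0675,(421,261),[(420,228),(417.5,130)],1,(0,0))
```

```text
mid [0.5281 0.3498] yaw 5.11 tip-lat mm -0.5
 shift [-0.001, 0.0028, 0.2022] turn [0.0001, 0.0001, -0.009] t 20.75
mid [0.4834 0.4324] yaw 10.19 tip-lat mm 0.2
```

Request:
{"name": "step_arm", "arguments": {"increments": [[[-0.001,0.003,0.05],[0,0,-0.007],0.32],[[-0.001,0.003,0.1],[0,0,-0.007],0.32],[[-0.001,0.003,0.14],[0,0,-0.007],0.32],[[-0.001,0.003,0.17],[0,0,-0.007],0.32],[[-0.001,0.003,0.19],[0,0,-0.007],0.32],[[-0.001,0.003,0.199],[0,0,-0.007],0.32],[[-0.001,0.003,0.202],[0,0,-0.007],0.32],[[-0.001,0.003,0.202],[0,0,-0.007],0.32],[[-0.001,0.003,0.202],[0,0,-0.007],1],[[-0.001,0.003,0.202],[0,0,-0.007],1]], "force": 60}}

```text
time_s: 21.75
tcp_pos: [0.5281, 0.3517, 0.0069]
eef_rot: [179.9, 0.1, -174.9]
contact_force: [-0.1, 0.1, 0.1]
gripper_width: 0.0489
```

Request:
{"name": "step_arm", "arguments": {"increments": [[[0,0,0],[0,0,0],1],[[0,0,0],[0,0,0],1],[[0,0,0],[0,0,0],1],[[0,0,0],[0,0,0],1],[[0,0,-0.02],[0,0,0],1],[[0,0,-0.05],[0,0,0],1],[[0,0,-0.09],[0,0,0],1],[[0,0,-0.13],[0,0,0],1],[[0,0,-0.15],[0,0,0],1],[[0,0,-0.15],[0,0,0],1]]}}

```text
time_s: 22.75
tcp_pos: [0.529, 0.3525, 0.1595]
eef_rot: [179.8, 0.3, -174.9]
contact_force: [0.1, -0.1, -1.2]
gripper_width: 0.0265
```

Run:
```python
from h import *
cap('wrist','w11')
plan(.606,-.1595,.13,175.6)
```

```text
shift [-0.0324, -0.5162, 0.026] turn [0.0025, 0.0019, 0.1656] t 22.8
```

View pics/w11.png

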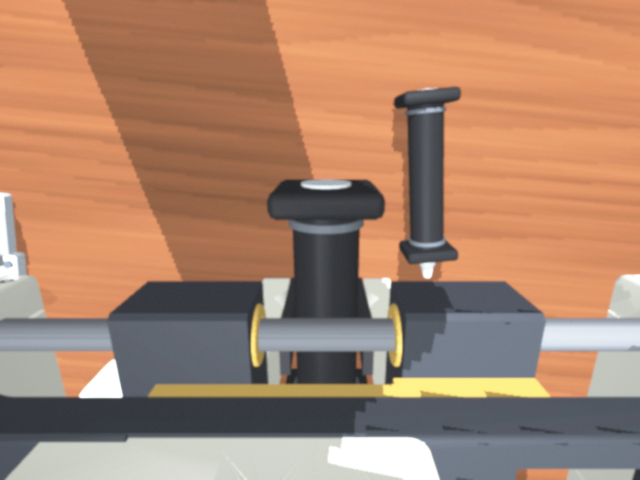

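Request:
{"name": "step_arm", "arguments": {"increments": [[[-0.002,-0.02,0],[0,0,0],1],[[-0.004,-0.06,0],[0,0,0.01],1],[[-0.006,-0.105,0],[0,0,0.03],1],[[-0.01,-0.15,0],[0,0,0.05],1],[[-0.012,-0.195,0],[0,0,0.06],1],[[-0.015,-0.24,0],[0,0,0.08],1],[[-0.018,-0.285,0],[0,0,0.1],1],[[-0.02,-0.33,0],[0,0,0.12],1],[[-0.024,-0.375,0],[0,0,0.14],1],[[-0.027,-0.42,0],[0,0,0.15],1]], "force": 60}}

```text
time_s: 23.8
tcp_pos: [0.5904, -0.0673, 0.1539]
eef_rot: [-180.0, -0.2, 176.4]
contact_force: [0.7, -0.3, -0.4]
gripper_width: 0.0264
```

Request:
{"name": "step_arm", "arguments": {"increments": [[[0,-0.04,0],[0,0,0.005],1],[[-0.002,-0.07,0],[0,0,0.01],1],[[-0.004,-0.09,0],[0,0,0.016],1],[[-0.004,-0.096,0.01],[0,0,0.016],1],[[-0.004,-0.096,0.02],[0,0,0.016],1],[[-0.004,-0.096,0.026],[0,0,0.016],1],[[-0.004,-0.096,0.026],[0,0,0.016],1],[[-0.004,-0.096,0.026],[0,0,0.016],1]]}}

```text
time_s: 24.6
tcp_pos: [0.5898, -0.1601, 0.1293]
eef_rot: [-180.0, -0.0, 175.7]
contact_force: [0.2, 0.3, -0.6]
gripper_width: 0.027
```

Run:
```python
from h import *
cap('wrist','w12')
plan(.606,-.1597,.065,175.6)
```

```text
shift [-0.0158, 0.0016, 0.0647] turn [-0.0001, 0.0002, 0.0009] t 24.65
```

View pics/w12.png

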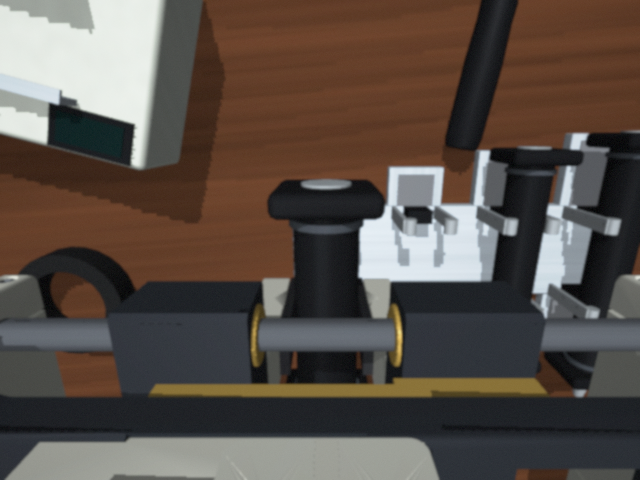

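Request:
{"name": "step_arm", "arguments": {"increments": [[[-0.008,0.001,0],[0,0,0],1],[[-0.016,0.0015,0],[0,0,0.001],1],[[-0.016,0.0015,0.01],[0,0,0.001],1],[[-0.016,0.0015,0.03],[0,0,0.001],1],[[-0.016,0.0015,0.05],[0,0,0.001],1],[[-0.016,0.0015,0.06],[0,0,0.001],1],[[-0.016,0.0015,0.065],[0,0,0.001],1],[[-0.016,0.0015,0.065],[0,0,0.001],1]]}}

```text
time_s: 25.45
tcp_pos: [0.6056, -0.1607, 0.064]
eef_rot: [-180.0, -0.1, 175.5]
contact_force: [0.2, -0.1, -0.8]
gripper_width: 0.0269
```

Run:
```python
from h import *
plan(.606,-.1597,.029,175.6)
```

```text
shift [-0.0003, 0.001, 0.035] turn [-0.0002, -0.0011, -0.0014] t 25.45
```

Request:
{"name": "step_arm", "arguments": {"increments": [[[0,0.0005,0.005],[0,0,0],1],[[0,0.0005,0.009],[0,0,0],1],[[0,0.0005,0.013],[0,0,0],1],[[0,0.0005,0.017],[0,0,0],1],[[0,0.0005,0.021],[0,0,0],1],[[0,0.0005,0.025],[0,0,0],1],[[0,0.0005,0.029],[0,0,0],1],[[0,0.0005,0.032],[0,0,0],1],[[0,0.0005,0.034],[0,0,0],1],[[0,0.0005,0.035],[0,0,0],1]], "force": 60}}

```text
time_s: 26.45
tcp_pos: [0.6058, -0.1601, 0.0297]
eef_rot: [-180.0, -0.0, 175.5]
contact_force: [-2.6, 2.4, 11.7]
gripper_width: 0.0269
```

Request:
{"name": "step_arm", "arguments": {"increments": [[[0,0,0],[0,0,0],1],[[0,0,0],[0,0,0],0.5],[[0,0,0],[0,0,0],0.5],[[0,0,-0.01],[0,0,0],0.5],[[0,0,-0.04],[0,0,0],0.5],[[0,0,-0.06],[0,0,0],1],[[0,0,-0.06],[0,0,0],1],[[0,0,-0.05],[0,0,0],1],[[0,0,-0.038],[0,0,0],1],[[0,0,-0.032],[0,0,0],1]], "force": 30}}

```text
time_s: 27.45
tcp_pos: [0.6042, -0.1601, 0.0587]
eef_rot: [-180.0, -0.2, 175.5]
contact_force: [-0.7, -0.3, -0.3]
gripper_width: 0.0096
```

Request:
{"name": "step_arm", "arguments": {"increments": [[[0,0,0.001],[0,0,0],1],[[0,0,0.003],[0,0,0],1],[[0,0,0.003],[0,0,0],1]]}}

```text
time_s: 27.75
tcp_pos: [0.6055, -0.1605, 0.059]
eef_rot: [-179.9, -0.1, 175.6]
contact_force: [-5.0, 0.1, 12.0]
gripper_width: 0.0007
```

D is home too (59.0 mm at 12 N). Next is barrel C, last seen at (.4834,.4324), yaw 10.2.

Request:
{"name": "step_arm", "arguments": {"increments": [[[0,0,-0.02],[0,0,0],1],[[0,0,-0.06],[0,0,0],0.7],[[0,0,-0.11],[0,0,0],0.5],[[0,0,-0.15],[0,0,0],0.3]]}}

```text
time_s: 28.15
tcp_pos: [0.6059, -0.1603, 0.2099]
eef_rot: [-180.0, -0.0, 175.5]
contact_force: [1.4, -0.1, 0.3]
gripper_width: 0.0191
```

Run:
```python
from h import *
plan(.56,.12,.21,-175)
```

```text
shift [0.0676, 0.2759, -0.0002] turn [-0.0005, -0.0007, -0.1653] t 28.15
```

Request:
{"name": "step_arm", "arguments": {"increments": [[[0.005,0.02,0],[0,0,-0.01],0.2],[[0.068,0.276,0],[0,0,-0.165],0.2],[[0.068,0.276,0],[0,0,-0.165],0.2],[[0.068,0.276,0],[0,0,-0.165],0.2],[[0.068,0.276,0],[0,0,-0.165],0.2],[[0.068,0.276,0],[0,0,-0.165],0.2],[[0.068,0.276,0],[0,0,-0.165],0.2]]}}

```text
time_s: 28.85
tcp_pos: [0.5587, 0.1241, 0.2075]
eef_rot: [-180.0, -0.1, -174.8]
contact_force: [-0.3, 0.3, 0.0]
gripper_width: 0.0692
```

Run:
```python
from h import *
plan(.485,.43,.21,-169.8)
```

```text
shift [0.0459, 0.3113, -0.0025] turn [-0.0001, -0.0012, -0.0879] t 28.85
```

Request:
{"name": "step_arm", "arguments": {"increments": [[[0.046,0.311,-0.002],[0,0,-0.088],0.2],[[0.046,0.311,-0.002],[0,0,-0.088],0.2],[[0.046,0.311,-0.002],[0,0,-0.088],0.2],[[0.046,0.311,-0.002],[0,0,-0.088],0.2],[[0.046,0.311,-0.002],[0,0,-0.088],0.2],[[0.046,0.311,-0.002],[0,0,-0.088],0.2],[[0.046,0.311,-0.002],[0,0,-0.088],0.2],[[0.046,0.311,-0.002],[0,0,-0.088],0.2],[[0.046,0.311,-0.002],[0,0,-0.088],0.2]]}}

```text
time_s: 29.75
tcp_pos: [0.4868, 0.4254, 0.2095]
eef_rot: [-179.9, -0.1, -170.0]
contact_force: [-0.4, -0.2, 0.4]
gripper_width: 0.0701
```

```bash
python3 look.py w13
```

```text
[0.48705374 0.42495913 0.20985191] [-1.79934198e+02 -5.89696376e-02 -1.70018872e+02] 29.8
```

View pics/w13z.png

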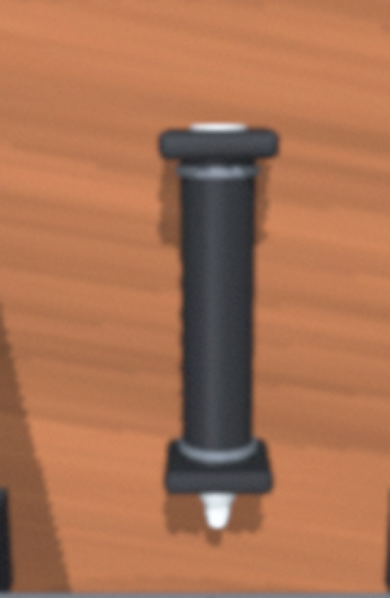

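Run:
```python
from h import *
c,K,Rm,t=cap('wrist')
m,u=barrel(K,Rm,t,.0675,(217,529),[(218,435),(217.5,190)],2.6,(250,90))
plan(m[0],m[1],.0055,-180+np.degrees(np.arctan2(u[1],u[0])))
```

```text
mid [0.4853 0.4321] yaw 10.37 tip-lat mm -0.5
 shift [0.0005, 0.0077, 0.2047] turn [-0.0007, -0.0006, -0.0074] t 29.85
```

Request:
{"name": "step_arm", "arguments": {"increments": [[[0,0.0075,0.05],[0,0,-0.006],0.25],[[0,0.0075,0.1],[0,0,-0.006],0.25],[[0,0.0075,0.14],[0,0,-0.006],0.25],[[0,0.0075,0.17],[0,0,-0.006],0.25],[[0,0.0075,0.19],[0,0,-0.006],0.25],[[0,0.0075,0.201],[0,0,-0.006],0.25],[[0,0.0075,0.2045],[0,0,-0.006],0.25],[[0,0.0075,0.2045],[0,0,-0.006],0.25],[[0,0.0075,0.2045],[0,0,-0.006],1],[[0,0.0075,0.2045],[0,0,-0.006],1]], "force": 60}}

```text
time_s: 30.85
tcp_pos: [0.4861, 0.4342, 0.0075]
eef_rot: [179.9, 0.1, -169.6]
contact_force: [0.2, -0.4, -0.6]
gripper_width: 0.0549
```

Request:
{"name": "step_arm", "arguments": {"increments": [[[0,0,0],[0,0,0],1],[[0,0,0],[0,0,0],1],[[0,0,0],[0,0,0],1],[[0,0,0],[0,0,0],1],[[0,0,-0.02],[0,0,0],1],[[0,0,-0.05],[0,0,0],1],[[0,0,-0.09],[0,0,0],1],[[0,0,-0.13],[0,0,0],1],[[0,0,-0.15],[0,0,0],1],[[0,0,-0.15],[0,0,0],1]]}}

```text
time_s: 31.85
tcp_pos: [0.4868, 0.4351, 0.1601]
eef_rot: [179.8, 0.3, -169.6]
contact_force: [-0.7, -0.0, -1.9]
gripper_width: 0.0268
```

Run:
```python
from h import *
cap('wrist','w14')
plan(.58,.15,.16,-175)
```

```text
shift [-0.0415, -0.2965, -0.003] turn [0.0025, 0.0018, 0.0936] t 31.9
```

View pics/w14.png

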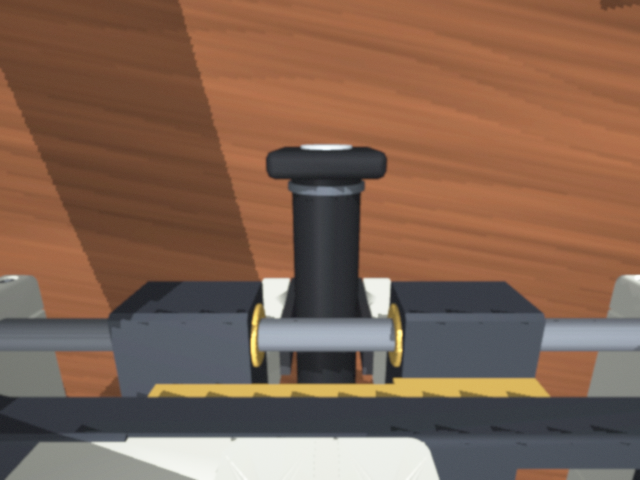

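Request:
{"name": "step_arm", "arguments": {"increments": [[[-0.002,-0.02,0],[0,0,0.005],1],[[-0.01,-0.06,0],[0,0,0.02],1],[[-0.016,-0.105,0],[0,0,0.03],1],[[-0.02,-0.15,0],[0,0,0.05],1],[[-0.027,-0.195,0],[0,0,0.06],1],[[-0.034,-0.24,0],[0,0,0.08],1],[[-0.039,-0.275,0],[0,0,0.094],1],[[-0.0415,-0.296,0],[0,0,0.094],1]], "force": 60}}

```text
time_s: 32.7
tcp_pos: [0.579, 0.1461, 0.1542]
eef_rot: [-179.9, -0.2, -175.2]
contact_force: [1.9, 0.4, -1.8]
gripper_width: 0.027
```

Run:
```python
from h import *
plan(.6112,-.0921,.15,175.6)
```

```text
shift [-0.0122, -0.2401, 0.0045] turn [-0.0016, -0.003, 0.1607] t 32.7
```

Request:
{"name": "step_arm", "arguments": {"increments": [[[-0.001,-0.03,0],[0,0,0.02],1],[[-0.003,-0.07,0],[0,0,0.05],1],[[-0.006,-0.11,0],[0,0,0.07],1],[[-0.008,-0.15,0],[0,0,0.1],1],[[-0.01,-0.19,0],[0,0,0.13],1],[[-0.012,-0.22,0],[0,0,0.15],1],[[-0.012,-0.24,0.005],[0,0,0.16],1],[[-0.012,-0.24,0.02],[0,0,0.16],1],[[-0.012,-0.24,0.03],[0,0,0.16],1],[[-0.012,-0.24,0.03],[0,0,0.16],1]], "force": 60}}

```text
time_s: 33.7
tcp_pos: [0.6103, -0.0886, 0.1231]
eef_rot: [-180.0, -0.3, 175.8]
contact_force: [-0.2, 0.2, -1.8]
gripper_width: 0.0268
```

Run:
```python
from h import *
cap('wrist','w15')
plan(.6112,-.0921,.065,175.6)
```

```text
shift [-0.0005, -0.0037, 0.0595] turn [-0.0007, -0.0032, 0.0037] t 33.75
```

View pics/w15.png

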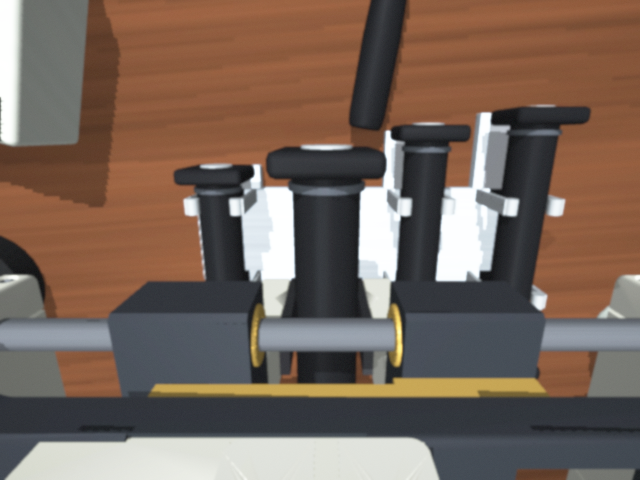

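Request:
{"name": "step_arm", "arguments": {"increments": [[[0,-0.0035,0],[0,0,0.004],1],[[0,-0.0035,0.005],[0,0,0.004],1],[[0,-0.0035,0.02],[0,0,0.004],1],[[0,-0.0035,0.035],[0,0,0.004],1],[[0,-0.0035,0.047],[0,0,0.004],1],[[0,-0.0035,0.054],[0,0,0.004],1],[[0,-0.0035,0.058],[0,0,0.004],1],[[0,-0.0035,0.058],[0,0,0.004],1]]}}

```text
time_s: 34.55
tcp_pos: [0.612, -0.0917, 0.0677]
eef_rot: [-180.0, -0.0, 175.6]
contact_force: [0.2, -0.1, -1.3]
gripper_width: 0.0267
```

Run:
```python
from h import *
plan(.6112,-.0921,.029,175.6)
```

```text
shift [0.0008, -0.0005, 0.0387] turn [-0.0001, -0.0005, -0.0003] t 34.55
```

Request:
{"name": "step_arm", "arguments": {"increments": [[[0.001,0,0.007],[0,0,0],1],[[0.001,0,0.013],[0,0,0],1],[[0.001,0,0.017],[0,0,0],1],[[0.001,0,0.021],[0,0,0],1],[[0.001,0,0.025],[0,0,0],1],[[0.001,0,0.029],[0,0,0],1],[[0.001,0,0.033],[0,0,0],1],[[0.001,0,0.036],[0,0,0],1],[[0.001,0,0.038],[0,0,0],1],[[0.001,0,0.0387],[0,0,0],1]], "force": 60}}

```text
time_s: 35.55
tcp_pos: [0.611, -0.0918, 0.03]
eef_rot: [-180.0, -0.0, 175.6]
contact_force: [-4.2, 0.5, 12.9]
gripper_width: 0.0265
```

Request:
{"name": "step_arm", "arguments": {"increments": [[[0,0,0],[0,0,0],1],[[0,0,0],[0,0,0],0.5],[[0,0,0],[0,0,0],0.5],[[0,0,-0.01],[0,0,0],0.5],[[0,0,-0.04],[0,0,0],0.5],[[0,0,-0.06],[0,0,0],1],[[0,0,-0.06],[0,0,0],1],[[0,0,-0.05],[0,0,0],1],[[0,0,-0.038],[0,0,0],1],[[0,0,-0.032],[0,0,0],1]], "force": 30}}

```text
time_s: 36.55
tcp_pos: [0.6094, -0.0917, 0.0585]
eef_rot: [-180.0, -0.2, 175.5]
contact_force: [0.2, 0.7, -0.2]
gripper_width: 0.0094
```

Request:
{"name": "step_arm", "arguments": {"increments": [[[0,0,0.001],[0,0,0],1],[[0,0,0.003],[0,0,0],1],[[0,0,0.003],[0,0,0],1]]}}

```text
time_s: 36.85
tcp_pos: [0.6108, -0.0921, 0.0589]
eef_rot: [-179.9, -0.1, 175.6]
contact_force: [-4.9, 0.1, 15.6]
gripper_width: 0.0001
```

Request:
{"name": "step_arm", "arguments": {"increments": [[[0,0,-0.02],[0,0,0],1],[[0,0,-0.07],[0,0,0],1],[[0.02,0.02,-0.12],[0,0,0],0.7],[[0.04,0.033,-0.17],[0,0,0],0.7],[[0.04,0.033,-0.2],[0,0,0],0.7],[[0.04,0.033,-0.2],[0,0,0],0.7],[[0.04,0.033,-0.2],[0,0,0],0.7]]}}

```text
time_s: 37.55
tcp_pos: [0.574, -0.0553, 0.2585]
eef_rot: [180.0, 0.1, 175.6]
contact_force: [0.2, -0.6, -1.6]
gripper_width: 0.0256
```

Run:
```python
from h import *
c,K,Rm,t=cap('wrist','w16')
cv2.imwrite('pics/w16z.png',cv2.resize(c[130:290,200:460],None,fx=3,fy=3,interpolation=cv2.INTER_CUBIC)[:,:,::-1])
c,K,Rm,t=cap('side')
cv2.imwrite('pics/s3.png',cv2.resize(c[230:330,200:340],None,fx=5,fy=5,interpolation=cv2.INTER_CUBIC)[:,:,::-1])
plan(.43,-.37,.26,160.5)
```

```text
shift [0.1184, -0.3244, -0.003] turn [-0.0008, -0.0027, 0.2629] t 37.65
```

View pics/w16z.png

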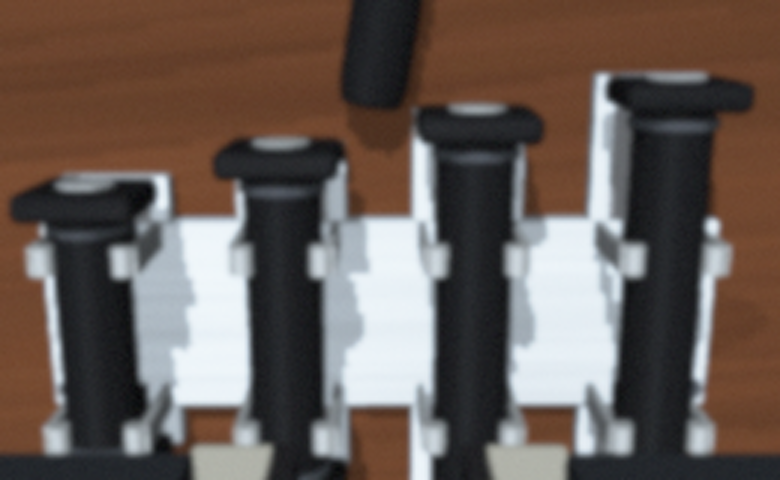

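View pics/s3.png

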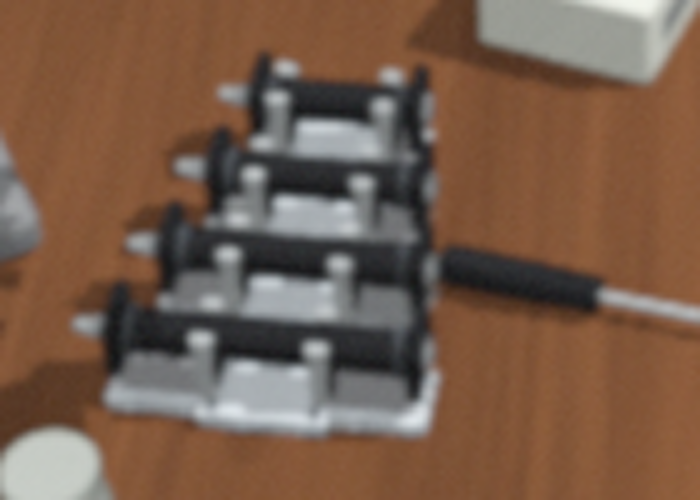

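Run:
```python
from h import *
c,K,Rm,t=cap('wrist')
a=np.radians(-4.4);u=np.array([np.cos(a),np.sin(a)]);n=np.array([-u[1],u[0]])
for k,px,m,h in [('D',(87,184),(.606,-.16),.055),('C',(280,144),(.611,-.0924),.0675),('B',(477,108),(.6164,-.0246),.08),('A',(678,77),(.6216,.0432),.0925)]:
    p=ray(K,Rm,t,[(200+(px[0]+.5)/3-.5,130+(px[1]+.5)/3-.5)],.045)[0,:2]
    d=p-np.array(m); print(k,'along',((d@u+h)*1e3).round(1),'lat',((d@n)*1e3).round(1))
```

```text
D along -4.5 lat 0.2
C along -5.5 lat -0.3
B along -5.2 lat -1.1
A along -2.9 lat -1.7
```

Request:
{"name": "step_arm", "arguments": {"increments": [[[0.01,-0.02,0],[0,0,0.02],0.6],[[0.118,-0.324,-0.003],[0,0,0.263],0.6],[[0.118,-0.324,-0.003],[0,0,0.263],0.6],[[0.118,-0.324,-0.003],[0,0,0.263],0.6],[[0.118,-0.324,-0.003],[0,0,0.263],0.6],[[0.118,-0.324,-0.003],[0,0,0.263],0.6],[[0.118,-0.324,-0.003],[0,0,0.263],0.6],[[0.118,-0.324,-0.003],[0,0,0.263],0.6],[[0.118,-0.324,-0.003],[0,0,0.263],0.6],[[0.118,-0.324,-0.003],[0,0,0.263],0.6]]}}

```text
time_s: 38.7
tcp_pos: [0.4299, -0.3703, 0.2601]
eef_rot: [180.0, -0.1, 160.4]
contact_force: [1.0, 0.5, 0.0]
gripper_width: 0.0352
```

Request:
{"name": "step_arm", "arguments": {"increments": [[[0,0,0],[0,0,0],0.6],[[0,0,0],[0,0,0],0.6]]}}

```text
time_s: 38.9
tcp_pos: [0.4314, -0.3689, 0.2611]
eef_rot: [180.0, -0.0, 160.6]
contact_force: [0.1, -0.7, 0.4]
gripper_width: 0.0351
```

Run:
```python
from h import *
c,K,Rm,t=cap('wrist','w17')
print(r.get_state()['tcp_pos'],r.get_state()['eef_rot'])
```

```text
[ 0.43153604 -0.36881269  0.2612456 ] [ 1.79993793e+02 -1.26565485e-02  1.60582263e+02]
```

View pics/w17.png

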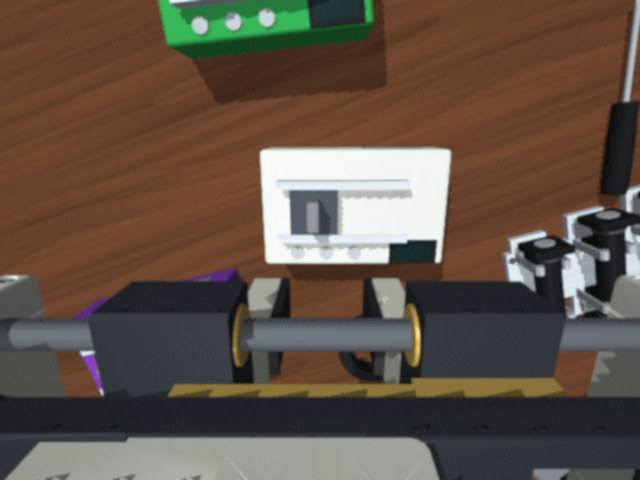

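Run:
```python
from h import *
c=cv2.imread('pics/w16.png')
z=np.hstack([cv2.resize(c[145:215,395:460],None,fx=6,fy=6,interpolation=cv2.INTER_CUBIC),cv2.resize(c[180:250,200:265],None,fx=6,fy=6,interpolation=cv2.INTER_CUBIC)])
cv2.imwrite('pics/zz.png',z)
c,K,Rm,t=cap('side')
cv2.imwrite('pics/s4.png',cv2.resize(c[230:330,200:300],None,fx=6,fy=6,interpolation=cv2.INTER_CUBIC)[:,:,::-1])
```

```text
(no output)
```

View pics/zz.png

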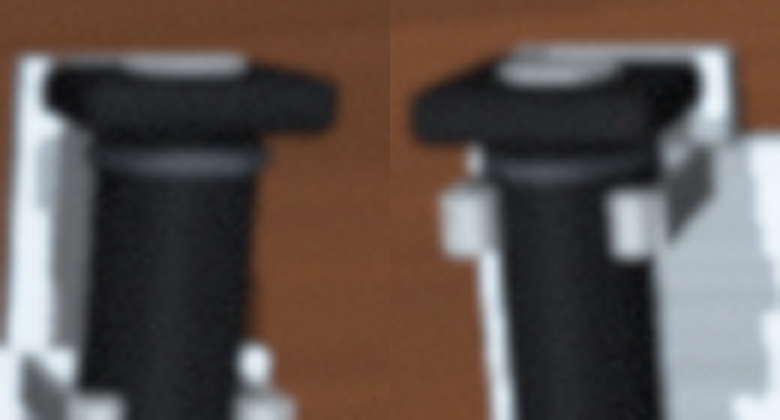

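View pics/s4.png

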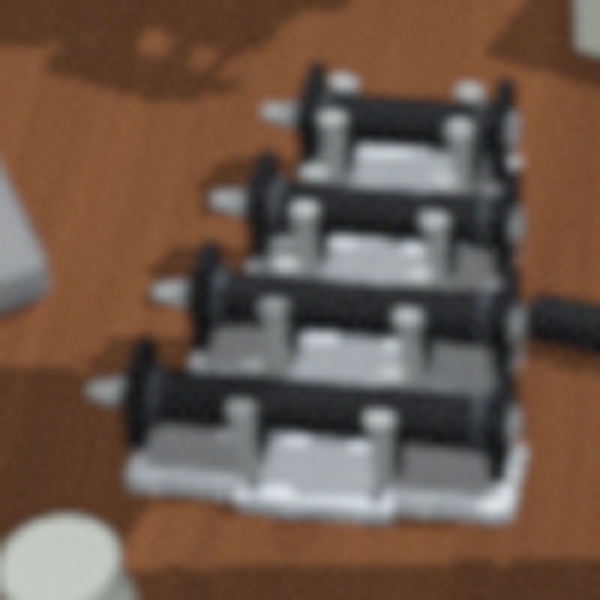

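Run:
```python
from h import *
T=np.array(r.capture('wrist')['T_tool_cam']);K=np.array(r.capture('wrist')['intrinsics'])
W=np.eye(4);W[:3,:3]=R.from_euler('xyz',[180,.05,175.6],degrees=True).as_matrix();W[:3,3]=[.574,-.0553,.2587]
M=np.linalg.inv(W@T);Rm,t=M[:3,:3],M[:3,3]
a=np.radians(-4.4);u=np.array([np.cos(a),np.sin(a)]);n=np.array([-u[1],u[0]])
for k,m,h,s,tp,bp in [('A',(.6216,.0432),.0925,-1,(398.2,154.4),(403.2,156.6)),('D',(.606,-.16),.055,1,(256.3,188),(251.1,191.3))]:
    p=np.array(m)-h*u+s*.021*n
    q=proj(K,Rm,t,[[*p,.010],[*p,.024]]); print(k,'pred',q.round(1).tolist())
    tt=ray(K,Rm,t,[tp],.010)[0,:2];bb=ray(K,Rm,t,[bp],.024)[0,:2]
    print(' block-tongue along mm',((bb-tt)@u*1e3).round(1),'lat',((bb-tt)@n*1e3).round(1))
```

```text
A pred [[398.9, 154.5], [401.5, 155.3]]
 block-tongue along mm 1.5 lat 2.8
D pred [[255.3, 188.3], [252.9, 190.3]]
 block-tongue along mm 1.5 lat -3.2
```

Barrels line up with their tongues within about 1.5 mm. Wrist view of the panel: white body (262–450,148–265), catch plate (290–338,190–237), tab at (313,217). Zoom.

Run:
```python
import cv2
c=cv2.imread('pics/w17.png')
cv2.imwrite('pics/w17z.png',cv2.resize(c[140:275,255:455],None,fx=4,fy=4,interpolation=cv2.INTER_CUBIC))
```

View pics/w17z.png

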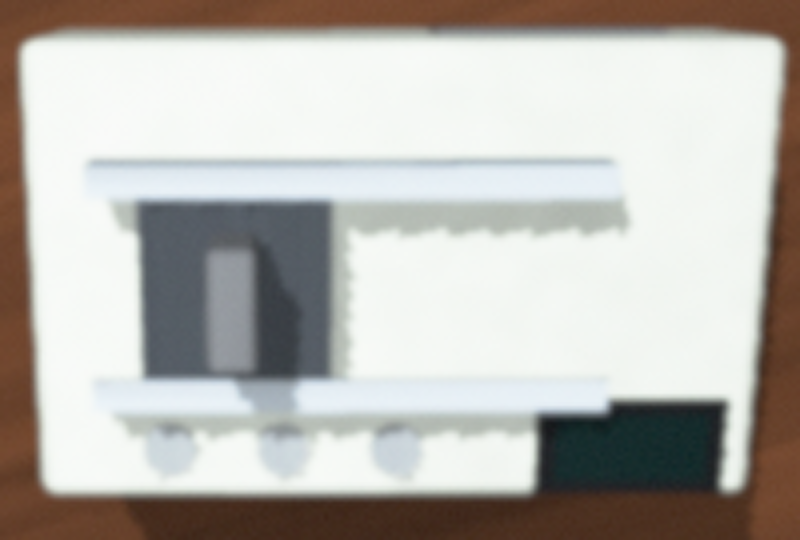

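Run:
```python
from h import *
c,K,Rm,t=cap('wrist')
f=lambda x,y:(255+(x+.5)/4-.5,140+(y+.5)/4-.5)
p=ray(K,Rm,t,[f(205,247),f(257,247),f(205,372),f(257,372)],.099)[:,:2]
print('tab',p.mean(0).round(4),'w',np.hypot(*(p[1]-p[0])).round(4),'l',np.hypot(*(p[2]-p[0])).round(4))
q=ray(K,Rm,t,[f(90,160),f(614,160)],.073)[:,:2]; d=q[1]-q[0];print('yaw',np.degrees(np.arctan2(-d[0],d[1])))
q=ray(K,Rm,t,[f(100,379),f(608,379)],.073)[:,:2]; d=q[1]-q[0];print('yaw',np.degrees(np.arctan2(-d[0],d[1])))
q=ray(K,Rm,t,[f(20,40),f(783,40),f(42,492),f(745,492)],.06)[:,:2];d=q[1]-q[0];print('yaw',np.degrees(np.arctan2(-d[0],d[1])),q.mean(0))
q=ray(K,Rm,t,[f(138,203),f(331,203),f(145,377),f(331,377)],.073)[:,:2];print('plate',q.mean(0))
plan(*p.mean(0),.13,160.5)
```

```text
tab [ 0.4258 -0.3804] w 0.0118 l 0.0295
yaw -19.47596399922367
yaw -19.46712764527754
yaw -19.480489883222088 [ 0.43973227 -0.34170976]
plate [ 0.42717826 -0.38056551]
 shift [0.0016, -0.0126, 0.1315] turn [0.0, 0.0002, 0.0011] t 39.15
```

Request:
{"name": "step_arm", "arguments": {"increments": [[[0.0015,-0.0125,0.03],[0,0,0.001],0.6],[[0.0015,-0.0125,0.075],[0,0,0.001],0.6],[[0.0015,-0.0125,0.11],[0,0,0.001],0.6],[[0.0015,-0.0125,0.14],[0,0,0.001],0.6],[[0.0015,-0.0125,0.16],[0,0,0.001],0.6],[[0.0015,-0.0125,0.174],[0,0,0.001],0.6],[[0.0015,-0.0125,0.181],[0,0,0.001],0.6],[[0.0015,-0.0125,0.181],[0,0,0.001],0.6],[[0.0015,-0.0125,0.181],[0,0,0.001],1],[[0.0015,-0.0125,0.181],[0,0,0.001],1]], "force": 25}}

```text
time_s: 40.15
tcp_pos: [0.4262, -0.3811, 0.0814]
eef_rot: [-180.0, 0.1, 160.5]
contact_force: [-0.6, -0.6, 0.2]
gripper_width: 0.0242
```

Request:
{"name": "step_arm", "arguments": {"increments": [[[0,0,0],[0,0,0],1],[[0,0,0],[0,0,0],1]]}}

```text
time_s: 40.35
tcp_pos: [0.426, -0.381, 0.0811]
eef_rot: [-180.0, 0.1, 160.5]
contact_force: [0.9, 1.9, 1.4]
gripper_width: 0.012
```

Run:
```python
from h import *
cap('wrist','w18')
s=r.get_state();print(s['tcp_pos'],s['eef_rot'],s['contact_force'])
a=np.radians(-19.47); y=np.array([-np.sin(a),np.cos(a)]); p=s['tcp_pos'][:2]+.0615*y
plan(p[0],p[1],s['tcp_pos'][2],160.53)
```

```text
[ 0.42597878 -0.38100224  0.08110433] [-1.79994269e+02  7.04816251e-02  1.60459753e+02] [-0.81056924  2.00809915  3.13321033]
 shift [0.0001, 0.0615, -0.0] turn [-0.0001, 0.0012, -0.0012] t 40.4
```

View pics/w18.png

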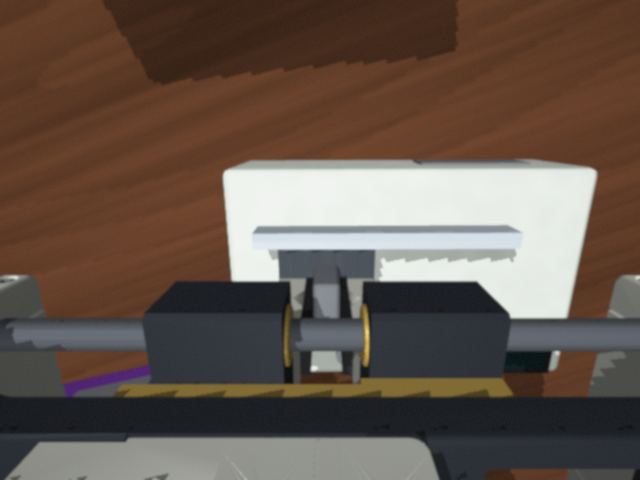

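Request:
{"name": "step_arm", "arguments": {"increments": [[[0,0.005,0],[0,0,0],1],[[0,0.013,0],[0,0,0],1],[[0,0.021,0],[0,0,0],1],[[0,0.029,0],[0,0,0],1],[[0,0.037,0],[0,0,0],1],[[0,0.045,0],[0,0,0],1],[[0,0.052,0],[0,0,0],1],[[0,0.058,0],[0,0,0],1],[[0,0.061,0],[0,0,0],1],[[0,0.061,0],[0,0,0],1]], "force": 25}}

```text
time_s: 41.4
tcp_pos: [0.4451, -0.3265, 0.0811]
eef_rot: [-179.7, -0.0, 160.5]
contact_force: [-6.0, -24.0, 0.4]
gripper_width: 0.0118
```

Request:
{"name": "step_arm", "arguments": {"increments": [[[0,0.001,0],[0,0,0],1],[[0,0.001,0],[0,0,0],1]]}}

```text
time_s: 41.6
tcp_pos: [0.4451, -0.3264, 0.0811]
eef_rot: [-179.7, -0.0, 160.5]
contact_force: [-7.7, -28.1, -1.9]
gripper_width: 0.0119
```

Run:
```python
from h import *
s=r.get_state();print(s['tcp_pos'],s['contact_force'],s['gripper_width'],np.hypot(*(s['tcp_pos'][:2]-[.42598,-.3810])))
```

```text
[ 0.4450814  -0.3264249   0.08114358] [ -7.73596026 -28.13627433  -1.918382  ] 0.011884682799818814 0.05782132200048016
```

Request:
{"name": "step_arm", "arguments": {"increments": [[[0,-0.002,0],[0,0,0],1],[[0,-0.003,0],[0,0,0],0.6],[[0,-0.003,0],[0,0,0],0.6],[[0,-0.003,-0.02],[0,0,0],0.6],[[0,-0.003,-0.06],[0,0,0],0.6],[[0,-0.03,-0.11],[0,0,0],0.8],[[0,-0.05,-0.15],[0,0,0],1],[[0,-0.06,-0.15],[0,0,0],1],[[0,-0.06,-0.15],[0,0,0],1]]}}

```text
time_s: 42.5
tcp_pos: [0.4266, -0.3795, 0.2314]
eef_rot: [180.0, 0.2, 160.4]
contact_force: [-0.1, 0.2, 0.2]
gripper_width: 0.0088
```

Run:
```python
from h import *
c,K,Rm,t=cap('wrist','w19')
print(r.get_state()['tcp_pos'],r.get_state()['eef_rot'])
cv2.imwrite('pics/w19z.png',cv2.resize(c[140:290,235:455],None,fx=3.6,fy=3.6,interpolation=cv2.INTER_CUBIC)[:,:,::-1])
```

```text
[ 0.42607882 -0.37859632  0.23000526] [1.79952291e+02 5.13420642e-03 1.60391214e+02]
```

View pics/w19z.png

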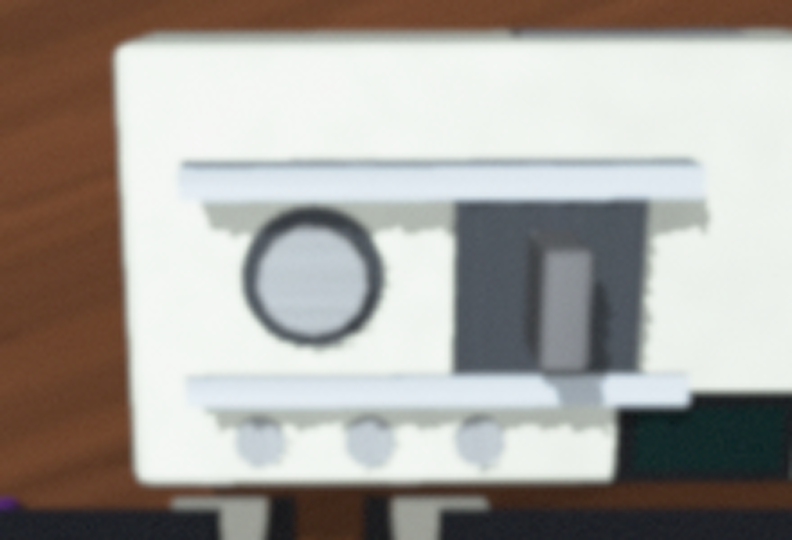

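Button is uncovered at zoom (312,279), tab at (567,309).

Run:
```python
from h import *
c,K,Rm,t=cap('wrist')
f=lambda x,y:(235+(x+.5)/3.6-.5,140+(y+.5)/3.6-.5)
b=ray(K,Rm,t,[f(312,279)],.067)[0,:2]; tb=ray(K,Rm,t,[f(567,309)],.099)[0,:2]; pl=ray(K,Rm,t,[f(457,203),f(649,203),f(455,372),f(640,372)],.073)[:,:2]
a=np.radians(-19.47); y=np.array([-np.sin(a),np.cos(a)]); x=np.array([y[1],-y[0]])
print('button',b.round(4),'tab',tb.round(4),'plate',pl.mean(0).round(4))
print('tab-button along y',(tb-b)@y,'x',(tb-b)@x,'plate-button',(pl.mean(0)-b)@y, 'tab moved',(tb-[.4258,-.3804])@y)
e=ray(K,Rm,t,[f(254,279),f(368,279)],.067)[:,:2]; g=ray(K,Rm,t,[f(456,290)],.073)[0,:2]; print('dia',np.hypot(*(e[1]-e[0])),'gap',(g-e[1])@y)
plan(b[0],b[1],.075,160.5)
```

```text
button [ 0.4231 -0.3822] tab [ 0.4428 -0.3259] plate [ 0.4445 -0.326 ]
tab-button along y 0.0595809105874055 x -0.00017955753265732358 plate-button 0.06004379729929829 tab moved 0.05702843038522021
dia 0.02918587556238741 gap 0.021996187409280617
 shift [0.0011, -0.0048, 0.1543] turn [0.0009, -0.0013, -0.0014] t 42.6
```

Request:
{"name": "step_arm", "arguments": {"increments": [[[0.001,-0.005,0.03],[0,0,0],1],[[0.001,-0.005,0.075],[0,0,0],1],[[0.001,-0.005,0.11],[0,0,0],1],[[0.001,-0.005,0.135],[0,0,0],1],[[0.001,-0.005,0.15],[0,0,0],1],[[0.001,-0.005,0.156],[0,0,0],1],[[0.001,-0.005,0.156],[0,0,0],1],[[0.001,-0.005,0.156],[0,0,0],1]], "force": 30}}

```text
time_s: 43.4
tcp_pos: [0.4241, -0.3832, 0.0747]
eef_rot: [-180.0, 0.0, 160.5]
contact_force: [0.1, 1.0, 0.1]
gripper_width: 0.0005
```

Run:
```python
from h import *
plan(.4233,-.3822,.0605,160.5)
s=r.get_state();print(s['tcp_pos'],s['contact_force'],s['gripper_width'])
```

```text
shift [0.0011, 0.0007, 0.0142] turn [-0.0002, 0.0002, -0.0002] t 43.4
[ 0.42406048 -0.38319518  0.07472607] [0.09992518 1.02055925 0.09906981] 0.0005311778112016706
```

Request:
{"name": "step_arm", "arguments": {"increments": [[[0.001,0.001,0.004],[0,0,0],1],[[0.001,0.001,0.008],[0,0,0],1],[[0.001,0.001,0.01],[0,0,0],1],[[0.001,0.001,0.012],[0,0,0],1],[[0.001,0.001,0.0138],[0,0,0],1],[[0.001,0.001,0.015],[0,0,0],1],[[0.001,0.001,0.015],[0,0,0],1]]}}

```text
time_s: 44.1
tcp_pos: [0.4235, -0.3822, 0.0611]
eef_rot: [-180.0, 0.1, 160.5]
contact_force: [-2.6, 5.9, 17.9]
gripper_width: 0.0006
```

Request:
{"name": "step_arm", "arguments": {"increments": [[[0,0,0.001],[0,0,0],1],[[0,0,0.001],[0,0,0],1]]}}

```text
time_s: 44.3
tcp_pos: [0.4235, -0.3822, 0.0609]
eef_rot: [-180.0, 0.1, 160.5]
contact_force: [-4.0, 9.1, 25.2]
gripper_width: -0.0
```

The button bottomed out (60.9 mm, 25 N). Lift off and go back to the tab.

Request:
{"name": "step_arm", "arguments": {"increments": [[[0,0,-0.01],[0,0,0],1],[[0,0,-0.03],[0,0,0],1],[[0,0,-0.07],[0,0,0],0.6],[[0,0.03,-0.1],[0,0,0],0.6],[[0,0.06,-0.1],[0,0,0],0.6],[[0,0.06,-0.1],[0,0,0],0.6],[[0,0.06,-0.1],[0,0,0],0.6]]}}

```text
time_s: 45.0
tcp_pos: [0.443, -0.3251, 0.1583]
eef_rot: [180.0, -0.0, 160.5]
contact_force: [-0.6, -1.3, -0.3]
gripper_width: 0.0325
```

Run:
```python
from h import *
plan(.445,-.3262,.081,160.53)
c,K,Rm,t=cap('wrist','w20')
```

```text
shift [-0.0023, -0.0004, 0.0773] turn [0.0, -0.0002, -0.0001] t 45.0
```

View pics/w20.png

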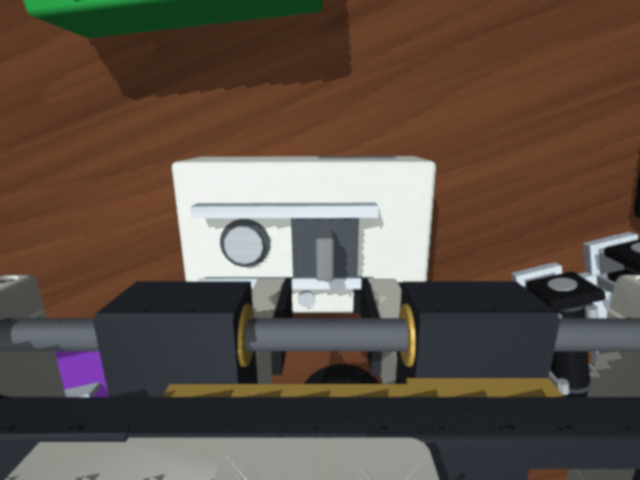

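Wrist view shows the tab at (325,257), between the fingers; button free at (244,243). Grip the tab.

Request:
{"name": "step_arm", "arguments": {"increments": [[[-0.002,0,0.03],[0,0,0],0.6],[[-0.002,0,0.055],[0,0,0],0.6],[[-0.002,0,0.07],[0,0,0],0.6],[[-0.002,0,0.077],[0,0,0],0.6],[[-0.002,0,0.077],[0,0,0],0.6],[[-0.002,0,0.077],[0,0,0],1],[[-0.002,0,0.077],[0,0,0],1],[[-0.002,0,0.077],[0,0,0],1],[[-0.002,0,0.077],[0,0,0],1]], "force": 25}}

```text
time_s: 45.95
tcp_pos: [0.4452, -0.327, 0.0822]
eef_rot: [-179.9, 0.1, 160.5]
contact_force: [-0.7, -2.4, 0.6]
gripper_width: 0.0115
```

Request:
{"name": "step_arm", "arguments": {"increments": [[[0,-0.005,0],[0,0,0],1],[[0,-0.013,0],[0,0,0],1],[[0,-0.021,0],[0,0,0],1],[[0,-0.029,0],[0,0,0],1],[[0,-0.037,0],[0,0,0],1],[[0,-0.045,0],[0,0,0],1],[[0,-0.052,0],[0,0,0],1],[[0,-0.056,0],[0,0,0],1],[[0,-0.058,0],[0,0,0],1],[[0,-0.06,0],[0,0,0],1]]}}

```text
time_s: 46.95
tcp_pos: [0.4253, -0.3836, 0.0822]
eef_rot: [-180.0, 0.1, 160.5]
contact_force: [-0.0, 1.8, 4.7]
gripper_width: 0.0118
```

Request:
{"name": "step_arm", "arguments": {"increments": [[[0,-0.0015,0],[0,0,0],1],[[0,-0.003,0],[0,0,0],1],[[0,-0.003,0],[0,0,0],1]]}}

```text
time_s: 47.25
tcp_pos: [0.4252, -0.384, 0.0821]
eef_rot: [179.8, 0.1, 160.4]
contact_force: [3.4, 16.2, 10.9]
gripper_width: 0.0119
```

Request:
{"name": "step_arm", "arguments": {"increments": [[[0,0.002,0],[0,0,0],1],[[0,0.0025,0],[0,0,0],0.6],[[0,0.0025,0],[0,0,0],0.6],[[0,0.0025,-0.02],[0,0,0],0.6],[[0,0.0025,-0.06],[0,0,0],0.6],[[0,0.0025,-0.11],[0,0,0],0.6],[[0,0.0025,-0.15],[0,0,0],0.6],[[0,0.0025,-0.17],[0,0,0],0.6],[[0,0.0025,-0.17],[0,0,0],0.6]]}}

```text
time_s: 48.15
tcp_pos: [0.4258, -0.3845, 0.255]
eef_rot: [-179.9, 0.3, 160.4]
contact_force: [-0.0, -0.0, -0.7]
gripper_width: 0.0352
```

Run:
```python
from h import *
c,K,Rm,t=cap('wrist','w21')
print(r.get_state()['tcp_pos'],r.get_state()['contact_force'])
cv2.imwrite('pics/w21z.png',cv2.resize(c[140:290,235:455],None,fx=3.6,fy=3.6,interpolation=cv2.INTER_CUBIC)[:,:,::-1])
cap('top','t5')
```

```text
[ 0.42501919 -0.38374142  0.25265192] [-0.41180482 -0.2731699   0.05719679]
```

View pics/w21z.png

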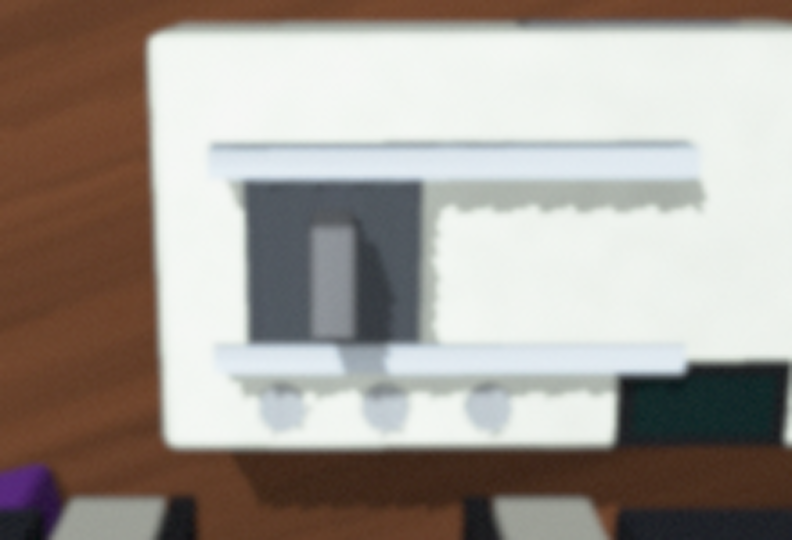

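View pics/t5.png

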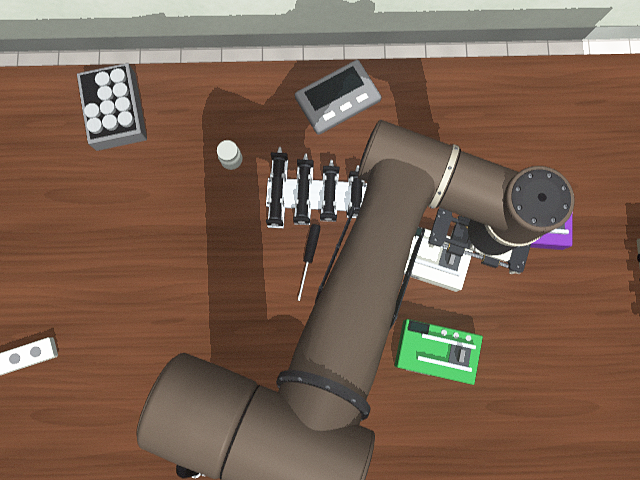

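Run:
```python
from h import *
c,K,Rm,t=cap('wrist')
f=lambda x,y:(235+(x+.5)/3.6-.5,140+(y+.5)/3.6-.5)
tb=ray(K,Rm,t,[f(333,282)],.099)[0,:2]; pl=ray(K,Rm,t,[f(248,183),f(421,183),f(249,342),f(419,342)],.073)[:,:2].mean(0)
a=np.radians(-19.47); y=np.array([-np.sin(a),np.cos(a)])
b=np.array([.4231,-.3822]); print('tab-btn',(tb-b)@y,'plate-btn',(pl-b)@y, 'vs aside plate',(pl-[.4445,-.326])@y)
s=r.get_state(); print(s['time_s'],s['contact_force'],s['gripper_width'])
cc=cap('side')[0]
cv2.imwrite('pics/s5.png',cv2.resize(cc[150:350,200:360],None,fx=3,fy=3,interpolation=cv2.INTER_CUBIC)[:,:,::-1])
```

```text
tab-btn 0.0003465450828572418 plate-btn 0.0007327311863775264 vs aside plate -0.059386439533105274
48.3 [ 0.20332431 -0.25746369 -0.23706964] 0.03486786421204903
```

View pics/s5.png

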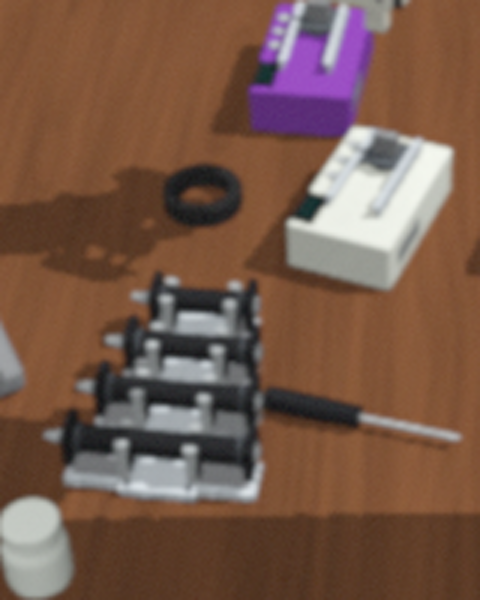

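The side view shows all four barrels in their clips and the catch home on the white panel. The bystanders are in place and the robot touches nothing, so I'm handing in.

```bash
python3 -c "
from h import *
print(r.close_job())"
```

```text
the job is handed in; nothing more can be done
None
```

The job is done and handed in at about 48 s. All four barrels were present, and each is snapped into the clip of its length, A to D from the left, nozzles away from the robot. After that I slid the catch aside, pressed and released the button, and slid the catch home again.

Last checks:
- **Barrels:** closed fingers pressed on each tube met it about 59 mm up, which is fully home. The end blocks of A and D lie within about 1.5 mm of their tongue ends. B and C I judged by rougher views only.
- **Catch:** when open, the gap from button to plate measured 22.0 mm. At the end the arm ran into the stop (16 N), and the picture put the plate 0.3–0.7 mm from home, within measuring error.
- **Button:** it bottomed out at 25 N, 60.9 mm above the table, against 61 mm expected when fully down. I saw it uncovered and clear of the fingers before closing the catch, but did not measure that it had sprung back up.
- **Bystanders:** the tape, screwdriver and jar look unmoved in the side picture.

One reading disagreed: the first slide of the catch measured only 57.8 mm of arm travel. The first tab reading was about 2.6 mm off the button's centre, so either the catch started slightly open or that reading was off.

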